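Load the snack display and put the spreader away

TASK

Slide the clear guard of the snack display fully open and stack all the snack cartons lid up, flat one on another and centred on the backstop of the sloping shelf, lengthways up the slope, each with its lower end right against the backstop. Then slide the guard fully shut and see that the butter spreader lies flat, fully down in its shaped green rest. Leave everything else on the table alone.

Things in the scene. Friction and masses are not known exactly. Their poses are not given: they have to be found in the camera images.
- guard (a joint): sliding travel of the clear hood-shaped guard along its two tracks: 0 = fully shut (hood over the sloping shelf), 0.230 = fully open (hood over the green rest). It grows towards the station's +y. It stays where it is left; sliding takes about 2 to 4 N.
- guard_grip (a point): top centre of the guard's black handle, moves with the guard; axes as the station's. Handle 60 mm (x) x 20 mm (y, the sliding direction) x 44 mm high, standing on the hood's roof. Hood: tunnel with open ends, 220 mm along x, 160 mm along y, roof 224 mm above the table; handle top 268 mm above it
- station: fixed display station: white base plate 4 mm thick, 232 x 415 mm, two tracks along its y. Origin on the table below mid-width of the shelf; z up, +y is the way the guard opens. Shelf around y = 0, green rest around y = +230 mm, under the hood when the guard is open
- shelf: sloping wooden shelf with backstop at the station's y = 0. Origin on the shelf surface at the foot of the backstop, mid-width. x runs up the slope (0.26 rad, rising away from the robot), y as the station's, z square to the shelf. Surface 120 mm long, 150 mm wide, no side walls; backstop face is the plane x = 0, 140 mm high along z, 70 wide, 8 thick
- rest (a point): floor of the green rest, a 10 mm deep cutout shaped like the spreader with 3.5 mm of room all round; the spreader's origin belongs here. Axes as the station's, x towards the wide blade end of the cutout. Floor 4 mm, rim 14 mm above the table; rest 76 mm wide
- spreader: butter spreader lying flat. Origin at the underside of the middle of its dark wooden handle, which is 90 x 20 x 22 mm (x, y, z); x points towards the steel blade, 44 mm wide, 6 mm thick, from x = 43 to 105 mm, its underside level with the handle's. Centre of mass near x = 20 mm. 90 g
- carton1: lidded snack carton, brown with a pale lid and a black band, 110 x 60 x 32 mm (x, y, z), 0.11 to 0.23 kg, lying flat. Origin at the centre of its underside. May be absent (None)
- carton2: lidded snack carton, brown with a pale lid and a black band, 110 x 60 x 32 mm (x, y, z), 0.11 to 0.23 kg, lying flat. Origin at the centre of its underside. May be absent (None)
- carton3: lidded snack carton, brown with a pale lid and a black band, 110 x 60 x 32 mm (x, y, z), 0.11 to 0.23 kg, lying flat. Origin at the centre of its underside. May be absent (None)
- carton4: lidded snack carton, brown with a pale lid and a black band, 110 x 60 x 32 mm (x, y, z), 0.11 to 0.23 kg, lying flat. Origin at the centre of its underside. May be absent (None)
- tub1: green tub with white lid, 136 x 96 x 66 mm; origin under its centre. To be left alone
- tub2: second green tub with white lid, 136 x 96 x 66 mm; origin under its centre. To be left alone
- tray1: empty white paper tray, 120 x 60 x 30 mm; origin under its centre. To be left alone
- tray2: empty white paper tray, 120 x 60 x 30 mm; origin under its centre. To be left alone
- mug: blue mug, 85 mm high, 80 mm across, handle at its +y; origin under its centre. To be left alone
- wallet: black wallet, 100 x 170 x 18 mm; origin under its centre. To be left alone
Things that resemble listed ones, but are neither listed nor needed, are in the scene too. Leave any pink look-alike of the carton4 alone.

How it is judged (in metres and radians):
On the way, in this order (a step that is already met when the one before it is completed fails the run):
1. the guard is slid fully open (value of joint guard above 0.215 m), for 0.2 s.
2. all cartons are stacked on the shelf against the backstop, let go (x of carton1 in the frame of shelf between 0.046 and 0.064 m and y of carton1 in the frame of shelf between -0.015 and 0.015 m and z of carton1 in the frame of shelf between -0.006 and 0.11 m and angle between the z axis of each of carton1, carton2, carton3, carton4 and the z axis of shelf, either way round below 0.1 rad and angle between the x axis of each of carton1, carton2, carton3, carton4 and the x axis of shelf, either way round below 0.15 rad and angle between each of carton1, carton2, carton3, carton4's own z axis and vertical below 0.5 rad and linear speed of each of carton1, carton2, carton3, carton4 below 0.03 m/s and x of carton2 in the frame of shelf between 0.046 and 0.064 m and y of carton2 in the frame of shelf between -0.015 and 0.015 m and z of carton2 in the frame of shelf between -0.006 and 0.11 m and x of carton3 in the frame of shelf between 0.046 and 0.064 m and y of carton3 in the frame of shelf between -0.015 and 0.015 m and z of carton3 in the frame of shelf between -0.006 and 0.11 m and x of carton4 in the frame of shelf between 0.046 and 0.064 m and y of carton4 in the frame of shelf between -0.015 and 0.015 m and z of carton4 in the frame of shelf between -0.006 and 0.11 m and contact force between the fingers and carton1 below 0.1 N and contact force between the fingers and carton2 below 0.1 N and contact force between the fingers and carton3 below 0.1 N and contact force between the fingers and carton4 below 0.1 N), for 0.3 s.
3. the guard is slid fully shut (value of joint guard below 0.01 m), for 0.2 s.
At the end, for the whole second after the job is handed in: Cartons present: lid up on the shelf, parallel to it within 0.10 rad, lengthways within 0.15, lower end within 9 mm of the backstop, within 15 mm of mid-width, at rest. Guard within 10 mm of shut. Spreader flat in its rest: within 6 mm sideways, 4 mm in height of the rest point (x of carton1 in the frame of shelf between 0.046 and 0.064 m and y of carton1 in the frame of shelf between -0.015 and 0.015 m and z of carton1 in the frame of shelf between -0.006 and 0.11 m and angle between the z axis of each of carton1, carton2, carton3, carton4 and the z axis of shelf, either way round below 0.1 rad and angle between the x axis of each of carton1, carton2, carton3, carton4 and the x axis of shelf, either way round below 0.15 rad and angle between each of carton1, carton2, carton3, carton4's own z axis and vertical below 0.5 rad and linear speed of each of carton1, carton2, carton3, carton4, spreader below 0.03 m/s and x of carton2 in the frame of shelf between 0.046 and 0.064 m and y of carton2 in the frame of shelf between -0.015 and 0.015 m and z of carton2 in the frame of shelf between -0.006 and 0.11 m and x of carton3 in the frame of shelf between 0.046 and 0.064 m and y of carton3 in the frame of shelf between -0.015 and 0.015 m and z of carton3 in the frame of shelf between -0.006 and 0.11 m and x of carton4 in the frame of shelf between 0.046 and 0.064 m and y of carton4 in the frame of shelf between -0.015 and 0.015 m and z of carton4 in the frame of shelf between -0.006 and 0.11 m and horizontal distance between spreader and rest below 0.006 m and z of spreader in the frame of rest below 0.004 m and angle between the z axis of spreader and the z axis of rest, either way round below 0.06 rad and angle between the x axis of spreader and the x axis of rest, either way round below 0.12 rad and value of joint guard below 0.01 m); the robot touches nothing.
It fails at once if a bystander (tubs, paper trays, mug, wallet) is pushed more than 6 cm (distance of any of tub1, tub2, tray1, tray2, mug, wallet from where it was at the start of the episode above 0.06 m).
It fails at once if the mug is tipped over (angle between mug's own z axis and vertical above 0.6 rad).
Of carton1, carton2, carton3, carton4 only 3 to 4 are there at a start; the rules pass over those that are not, and their reading is None.
At some moment in a run one of carton1, carton2, carton3, carton4, spreader may be knocked a few centimetres aside while the robot is not near it.
Once in a run the grip may slacken for a moment while it holds something.
It also fails if it takes over 210 s, if anything falls off the work surface, if the arm or the gripper's body presses on something with over 40 N, if the wrist force passes 120 N, or if a joint passes its speed limit or range.

ROBOT

A 6-joint arm with a two-finger parallel gripper is mounted at the origin on the work surface. World frame = base frame: x ahead of the robot, y to its left, z up, the work surface at z = 0. Lengths are in mm, angles in degrees, forces in N, time in s.
With the tool pointing down it reaches from about 300 to 850 mm from the base axis. Payload 4.2 kg.
Tool frame: the origin (TCP) lies on the centre line of the jaws, within the pads' length; the fingertips stand 14 mm ahead of it and the grasp point (between the pads) lies 5 mm behind it; z points along the fingers, y is the line along which they close (so a half turn about z gives the same grasp; the last joint's range is limited). The gripper opens to 91 mm and grips with 3 to 60 N. Pads are 32 mm wide; open, the fingers measure 118 mm over their backs; the gripper's body (76 mm by 178 mm) begins 60 mm behind the grasp point.
Start: joints at [71.792, 18.312, 89.639, -0, 72.044, -1.146], TCP at [168.717, 549.706, 227.976] pointing down, gripper open.
Joint ranges: [-177.97, 177.97], [-48.28, 115.42], [12.27, 149.76], [-77.06, 257.06], [2.81, 150.46], [-146.56, 146.56]. Speed limits (degrees/s): [147.25, 147.25, 180, 180, 180, 180].

INTERFACE

Orientations are given as [roll, pitch, yaw] about the fixed x, y, z axes, in that order (R = Rz(yaw) Ry(pitch) Rx(roll)).
In Python, from workcell import env gives the robot as it stands.
- The arm moves only by the tool arm_command, never from a script. Its argument "motion" is a list of rows, each an object with "offset": the shift along the tool's x, y, z in m, a list of three; "spin": the turn about the tool's z in rad. In form: [{"offset": [tx, ty, tz], "spin": spin}, ...]. A call has 1 to 5 rows; each row shifts and turns the commanded pose from where the row before left it, along the tool's axes as they then stand; what a row does not reach is not made up. A row lasts 1/8 s, in which the tool goes at most 62.5 mm and 10.7 degrees, less where a joint would pass 70% of its speed; a pose out of reach is approached as far as the arm can. A call with a gripper value outside its range is refused whole. "jaw" is the finger opening in m, from 0 to 0.0912, set as the call begins (left out, the last holds). The fingers move at their own pace and stop on an object; "newtons" is the grip in N (left out, the last holds). Time passes only in rows, so rows that do not move let the fingers close. It gives the time, the measured TCP pose, the force, the opening and the grip force at its end, in the units of the state.
- env.state(): the state, without advancing time (a new reading comes with each control period).
- env.grab_frame(name): name is "scene" or "side" or "wrist"; returns (picture, depth): 384x512x3 uint8, blue, green, red; 384x512 float32, mm along the optical axis (not along the pixel's ray), 0 where there is no reading.
- env.camera_model(name): a dict with "fx", "fy", "cx", "cy" (pixels), "eye" and "rotation" of the camera in the world; the wrist camera has in their place "hand_eye" (4x4, takes a point from camera to tool coordinates, whose origin is the TCP and whose axes are the flange's). Camera axes: x right, y down, z forward; pixel columns grow to the right and rows downward; lengths in mm; the calibration is good to about 2 mm. The wrist camera is an equidistant fisheye: a pixel r from the principal point sees the ray r / f radians off the axis. A picture is of the moment at which its call begins: read the wrist's pose just before it. camera_model takes no time and is no camera call.
- env.job_done(): hands the job in; it is judged then, once.
Trained networks look in the newest picture that a camera, given by its name, has taken for a name from the list of things; names that differ only in an ending like _2 or _b are one class to them, and where a whole thing is asked for, a point or a joint stands for the part that bears it (a point fixed in the world has none). Each returns a list of dicts, best first, with "score" (0 to 1); they miss things now and then, are a little off and sometimes report something else, mostly with a low value. They report only what shows in the picture. A call takes as long as a camera call. They do not tell look-alikes from the thing itself.
- env.boxes_of(camera, target): "bbox" ([left, top, right, bottom] in pixels, round what is visible of it).
- env.pinpoint(camera, target): "location" ([column, row] in pixels: a listed point, or the origin of a listed thing).
The state is a dict: "time_s": time; "qpos": joint angles; "qvel": joint speeds; "effort": joint torques, N m; "ee_pos": TCP position; "ee_rot": TCP orientation; "force": force on the tool from outside, world axes, zero at the start; "torque": the same for the moment, N m; "gripper_width": finger opening in mm; "gripper_force": force on a finger pad.
Only numpy, scipy, OpenCV 4.12 (cv2) and the standard library are available. Lean on these libraries where they do the work, as an engineer would, in place of code of your own. Each camera call takes 0.05 s, during which the arm holds its last target. There are 200 camera calls.

## Working session

There is one attempt and no reset: what is moved stays moved. The work goes in short steps, Python scripts to look and compute and a tool call to move; the robot and the scene stay as the last step left them, time stands still between calls to the robot, and variables do not carry over. Pictures are saved under pics/ and viewed, at most 14 in all, crops included, and the job is handed in when it is done.

Besides the shell and the picture viewer there is one more tool, called after "Call:" by a JSON object that holds its "method" and its "body", one argument or row to a line. arm_command: Moves the arm, as the interface text tells. Its arguments: {"type":"object","properties":{"motion":{"type":"array"},"jaw":{"type":"number"},"newtons":{"type":"number"}},"required":["motion"]}

```bash
mkdir -p pics; ls; cat > h.py <<'E'
import numpy as np, cv2
from workcell import env
from scipy.spatial.transform import Rotation as R
def cloud(name):
    im,d=env.grab_frame(name); c=env.camera_model(name)
    v,u=np.mgrid[0:384,0:512]
    p=np.dstack([(u-c['cx'])/c['fx']*d,(v-c['cy'])/c['fy']*d,d])@np.array(c['rotation']).T+np.array(c['eye'])
    p[d==0]=np.nan
    return im,d,p
E
python3 - <<'E'
from h import *
s=env.state();print(s)
for n in('scene','side'):
    im,d,p=cloud(n);print(env.camera_model(n))
    cv2.imwrite(f'pics/{n}0.png',cv2.resize(im,(800,600)));np.savez(f'{n}0.npz',im=im,p=p)
    for t in('carton1','spreader','guard_grip','rest','shelf','station'):
        for q in env.pinpoint(n,t)[:6]:
            a=np.round(q['location']).astype(int);
            print(n,t,round(q['score'],2),a,np.round(p[min(a[1],383),min(a[0],511)],0))
print(env.camera_model('wrist'))
E
```

```text
pics
{'time_s': 0.0, 'qpos': array([ 7.17933179e+01,  1.83507848e+01,  8.97051884e+01, -3.04305953e-03,
        7.20421997e+01, -1.14601298e+00]), 'qvel': array([ 0.06771165,  0.11173306, -0.00057977,  0.01848139, -0.08393115,
       -0.06013403]), 'effort': array([-2.86172733e-03, -4.12474179e+01, -2.31977820e+01,  7.22868950e-02,
        4.59645374e-02, -1.55901748e-04]), 'ee_pos': array([168.56667493, 549.25138581, 227.13707857]), 'ee_rot': array([-1.79901789e+02,  9.29129083e-04,  1.62940272e+02]), 'force': array([-0.34313915, -0.15457314,  0.08463818]), 'torque': array([-0.007719  ,  0.01422914, -0.00455634]), 'gripper_force': 0.0, 'gripper_width': 91.4226669374667}Traceback (most recent call last):
  File "<stdin>", line 4, in <module>
  File "h.py", line 7, in cloud
    p=np.dstack([(u-c['cx'])/c['fx']*d,(v-c['cy'])/c['fy']*d,d])@np.array(c['rotation']).T+np.array(c['eye'])
      ~~~~~~~~~~~~~~~~~~~~~~~~~~~~~~~~~~~~~~~~~~~~~~~~~~~~~~~~~~~~~~~~~~~~~~~~~~~~~~~~~~~~^~~~~~~~~~~~~~~~~~~
ValueError: operands could not be broadcast together with shapes (384,512) (3,)
```

```bash
python3 - <<'E'
from workcell import env
for n in('scene','side','wrist'): print(env.camera_model(n))
E
```

```text
{'fx': 350.6115528120802, 'fy': 350.6115528120802, 'cx': 255.4476831221312, 'cy': 191.18746748540738, 'eye': array([1036.57989638, -470.35875782,  814.25787885]), 'rotation': array([-133.64658291,   -0.56574847,   50.05038072])}
{'fx': 407.2710915288387, 'fy': 407.2710915288387, 'cx': 252.85798418711408, 'cy': 185.1722414380822, 'eye': array([  303.84298706, -1060.72651638,   786.59101077]), 'rotation': array([-120.73635989,    0.68029928,  -13.70734422])}
{'fx': 297.3186396354542, 'fy': 297.3186396354542, 'cx': 254.51649162547852, 'cy': 192.1371613162069, 'hand_eye': array([[-2.87933570e-04, -9.64832562e-01, -2.62865069e-01,
         7.37252554e+01],
       [ 9.99999659e-01, -7.41799418e-05, -8.23092430e-04,
        -4.96011153e-01],
       [ 7.74647063e-04, -2.62865216e-01,  9.64832254e-01,
        -1.57031721e+02],
       [ 0.00000000e+00,  0.00000000e+00,  0.00000000e+00,
         1.00000000e+00]])}
```

```bash
sed -i "s/np.array(c\['rotation'\]).T/R.from_euler('xyz',c['rotation'],degrees=True).as_matrix().T/" h.py
python3 - <<'E'
from h import *
for n in('scene','side'):
    im,d,p=cloud(n)
    cv2.imwrite(f'pics/{n}0.png',cv2.resize(im,(800,600)));np.savez(f'{n}0.npz',im=im,p=p)
    for t in('carton1','spreader','guard_grip','rest','shelf','station'):
        for q in env.pinpoint(n,t)[:6]:
            a=np.round(q['location']).astype(int);
            print(n,t,round(q['score'],2),a,np.round(p[min(a[1],383),min(a[0],511)],0))
E
```

```text
scene carton1 0.84 [181 347] [ 689. -383.   30.]
scene carton1 0.63 [241 259] [ 590. -137.   31.]
scene carton1 0.61 [223 227] [ 467. -107.   29.]
scene carton1 0.57 [206 286] [ 598. -256.   31.]
scene carton1 0.55 [163 253] [ 439. -288.   30.]
scene spreader 0.85 [132 285] [ 469. -396.   20.]
scene guard_grip 0.96 [312 152] [581. 108. 268.]
scene rest 0.58 [252 189] [424.  39.  64.]
scene shelf 0.72 [283 207] [530.  73.  46.]
scene station 0.7 [295 233] [639.  13.  70.]
side carton1 0.96 [264 243] [ 550. -153.   30.]
side carton1 0.87 [226 249] [ 439. -137.   18.]
side carton1 0.83 [233 291] [ 425. -311.   22.]
side carton1 0.81 [334 297] [ 661. -403.   33.]
side carton1 0.68 [285 271] [ 573. -283.   31.]
side spreader 0.98 [250 323] [ 446. -410.    9.]
side guard_grip 0.82 [251 135] [574.  98. 264.]
side rest 0.69 [241 173] [581. 313.  10.]
side rest 0.66 [232 293] [ 422. -313.   18.]
side shelf 0.6 [239 197] [517.  38.  78.]
side station 0.75 [261 213] [591.  39.   1.]
```

View pics/scene0.png

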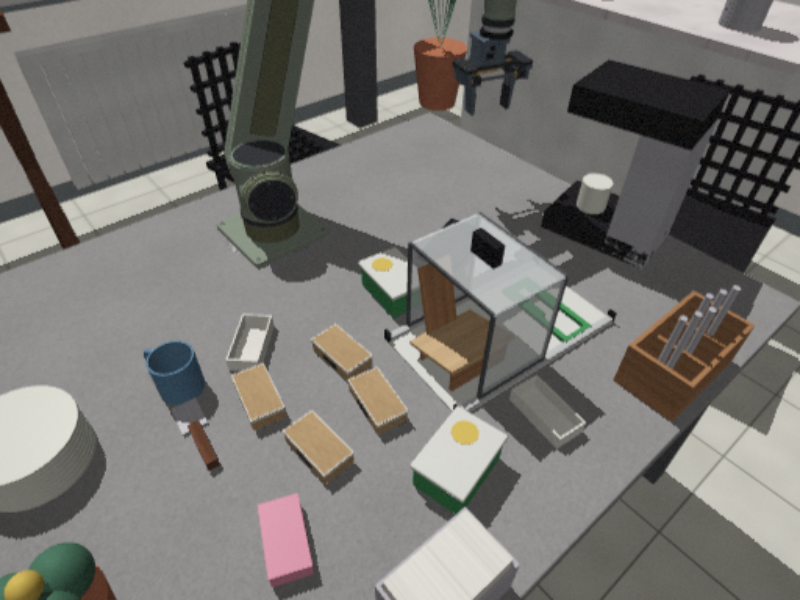

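View pics/side0.png

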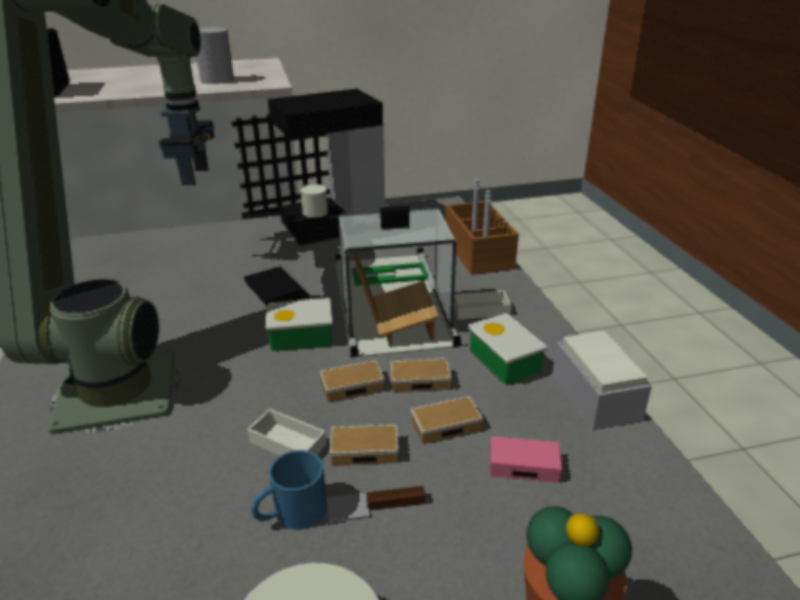

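Five carton-like boxes are at about (258,395), (340,350), (378,397), (318,445) in the 800×600 scene view, plus the pink look-alike at (285,538). The spreader is at (203,440) by the mug, and the hood is shut over the shelf at (480,310). So four cartons are present. Next I fit their poses.

```bash
cat > fit.py <<'E'
from h import *
a=[np.load(f'{n}0.npz') for n in('scene','side')]
W=np.concatenate([x['p'].reshape(-1,3) for x in a]);C=np.concatenate([x['im'].reshape(-1,3) for x in a])
src=np.repeat([0,1],384*512)
ok=~np.isnan(W[:,0])&(W[:,0]>250)&(W[:,0]<850)&(W[:,1]>-500)&(W[:,1]<450)&(W[:,2]>-5)&(W[:,2]<300);W=W[ok];C=C[ok];src=src[ok]
hsv=cv2.cvtColor(C[None],cv2.COLOR_BGR2HSV)[0]
def rect(m,name,mn=40,close=5):
    g=np.zeros((950,600),np.uint8);q=W[m];g[np.round(q[:,1]+500).astype(int)%950,np.round(q[:,0]-250).astype(int)%600]=1
    g=cv2.morphologyEx(g,cv2.MORPH_CLOSE,np.ones((close,close)))
    n,l,st,_=cv2.connectedComponentsWithStats(g)
    for i in range(1,n):
        if st[i,4]<mn: continue
        v,u=np.nonzero(l==i);r=cv2.minAreaRect(np.c_[u+250,v-500].astype(np.float32))
        lab=l[np.round(q[:,1]+500).astype(int)%950,np.round(q[:,0]-250).astype(int)%600]==i
        print(name,st[i,4],np.round(r[0],0),np.round(r[1],0),round(r[2],1),'z',np.round(np.median(q[lab,2]),1),'bgr',np.median(C[m][lab],0))
for s in(0,1):
    m=src==s
    rect(m&(W[:,2]>24)&(W[:,2]<42)&(W[:,1]<-60),f'box{s}',600,7)
    rect(m&(W[:,2]>258)&(W[:,2]<275),f'handle{s}',40)
    rect(m&(W[:,2]>2)&(W[:,2]<40)&(hsv[:,1]>150)&(hsv[:,0]>45)&(hsv[:,0]<85)&(W[:,1]>50),f'green{s}',40,9)
    rect(m&(W[:,2]>8)&(W[:,2]<30)&(W[:,1]<-330)&(hsv[:,0]<15)&(hsv[:,1]>80),f'sprhandle{s}',40,7)
    rect(m&(W[:,2]>2)&(W[:,2]<15)&(W[:,1]<-330)&(C.min(1)>130),f'blade{s}',40,7)
    b=m&(W[:,1]>-120)&(W[:,2]>30)&(W[:,2]<215)&(hsv[:,0]<22)&(hsv[:,1]>70)
    rect(b,f'wood{s}',40,9)
    q=W[b];print(np.round(np.percentile(q,[1,50,99],0)))
E
python3 fit.py
```

```text
box0 6548 [ 679. -377.] [ 61. 113.] 68.2 z 31.1 bgr [175. 155. 219.]
box0 6495 [ 432. -281.] [ 61. 115.] 79.0 z 30.7 bgr [114. 152. 179.]
box0 6646 [ 585. -256.] [112.  62.] 3.0 z 30.9 bgr [114. 152. 179.]
box0 6598 [ 573. -124.] [ 62. 113.] 80.3 z 30.9 bgr [114. 152. 179.]
box0 6552 [ 443. -108.] [114.  63.] 3.0 z 30.8 bgr [115.  152.  179.5]
handle0 933 [581. 107.] [22. 62.] 87.5 z 266.6 bgr [32.5 31.  32. ]
sprhandle0 1551 [ 459. -399.] [19. 90.] 84.9 z 20.6 bgr [49. 65. 99.]
blade0 310 [ 399. -409.] [29. 21.] 12.5 z 4.9 bgr [201. 197. 199.]
blade0 111 [ 409. -377.] [11. 12.] 71.6 z 4.6 bgr [184.  180.  182.5]
wood0 3541 [ 443. -100.] [104.  41.] 1.5 z 31.4 bgr [114. 152. 180.]
wood0 2163 [ 574. -112.] [ 31. 103.] 80.3 z 31.4 bgr [116. 154. 181.]
wood0 17608 [571.  68.] [151. 164.] 83.9 z 61.0 bgr [54. 74. 91.]
wood0 2306 [829. 348.] [201.  40.] 90.0 z 78.7 bgr [38. 55. 76.]
wood0 58 [846. 394.] [11.  7.] 90.0 z 66.5 bgr [52. 65. 79.]
[[ 407. -118.   30.]
 [ 580.   64.   60.]
 [ 846.  426.  170.]]
box1 6582 [ 677. -378.] [ 67. 110.] 68.6 z 30.6 bgr [120.  97. 181.]
box1 614 [ 828.
[... 917 characters left out ...]
 -401.] [22. 87.] 84.1 z 19.9 bgr [21. 36. 60.]
blade1 299 [ 405. -396.] [41. 18.] 60.1 z 4.9 bgr [136. 134. 134.]
wood1 3206 [ 441. -100.] [108.  41.] 0.0 z 31.2 bgr [ 65. 108. 137.]
wood1 1571 [ 571. -106.] [ 28. 104.] 87.5 z 31.2 bgr [ 66. 109. 138.]
wood1 17144 [567.  66.] [155. 156.] 84.8 z 55.8 bgr [31. 51. 64.]
wood1 53 [495.  87.] [12.  9.] 9.5 z 172.7 bgr [19.  33.  47.5]
wood1 67 [495.  98.] [12. 13.] 71.6 z 173.8 bgr [26.  36.  47.5]
wood1 1682 [822. 345.] [ 44. 209.] 2.9 z 70.8 bgr [30. 59. 90.]
wood1 172 [840. 323.] [23. 11.] 23.6 z 79.8 bgr [27. 52. 78.]
wood1 178 [840. 393.] [12. 22.] 69.4 z 76.2 bgr [26. 50. 75.]
[[ 400. -118.   30.]
 [ 594.   63.   55.]
 [ 848.  430.  174.]]
```

```bash
cat >> fit.py <<'E'
print('----')
rng=np.random.default_rng(0)
def ransac(P,th=1.5):
    best=None;bn=0
    for _ in range(400):
        a,b,c=P[rng.choice(len(P),3,False)];n=np.cross(b-a,c-a);l=np.linalg.norm(n)
        if l<300: continue
        k=np.abs((P-a)@n/l)<th
        if k.sum()>bn: bn=k.sum();best=k
    Q=P[best];c=Q.mean(0);n=np.linalg.svd(Q-c,full_matrices=False)[2][2];return n*np.sign(n[2]),c,best
for s in(0,1):
    w=(src==s)&(hsv[:,0]<22)&(hsv[:,1]>70)&(W[:,1]>-30)&(W[:,1]<170)&(W[:,2]>25)&(W[:,2]<215)&(W[:,0]<700)
    P=W[w]
    for i in range(4):
        n,c,k=ransac(P);Q=P[k]
        print(s,'plane',k.sum(),np.round(n,3),'tilt',round(np.degrees(np.arccos(n[2])),1),'yaw',round(np.degrees(np.arctan2(n[1],n[0])),1),np.round(c),np.round(Q.min(0)),np.round(Q.max(0)))
        r=cv2.minAreaRect(Q[:,:2].astype(np.float32));print(np.round(r[0]),np.round(r[1]),round(r[2],1))
        P=P[~k]
E
python3 fit.py | sed -n '/----/,$p'
```

```text
----
0 plane 922 [-0.253  0.022  0.967] tilt 14.7 yaw 175.0 [585.  55.  55.] [521. -12.  38.] [649. 147.  73.]
[588.  67.] [151. 125.] 85.1
0 plane 518 [ 0.963 -0.085  0.256] tilt 75.2 yaw -5.0 [515.  68. 105.] [492.  14.  39.] [534. 108. 177.]
[513.  62.] [93. 38.] 85.7
0 plane 159 [-0.248  0.022  0.969] tilt 14.4 yaw 175.0 [583.  49.  53.] [525. -13.  38.] [648. 135.  71.]
[588.  62.] [145. 121.] 87.8
0 plane 109 [ 0.963 -0.078  0.259] tilt 75.0 yaw -4.6 [518.  64.  98.] [496.  -3.  44.] [536. 102. 173.]
[515.  51.] [105.  36.] 86.1
1 plane 583 [-0.269  0.019  0.963] tilt 15.7 yaw 176.0 [585.  59.  55.] [517. -14.  37.] [649. 146.  73.]
[585.  64.] [153. 121.] 83.5
1 plane 179 [-0.27   0.021  0.963] tilt 15.7 yaw 175.6 [571.  46.  54.] [519. -13.  40.] [643. 140.  74.]
[584.  61.] [149. 121.] 84.4
1 plane 144 [-0.27   0.014  0.963] tilt 15.7 yaw 177.1 [602.  61.  57.] [523. -17.  36.] [648. 138.  70.]
[586.  62.] [151. 118.] 85.0
1 plane 78 [ 0.961 -0.1    0.259] tilt 75.0 yaw -5.9 [508.  58. 116.] [488.  -1.  32.] [530. 102. 178.]
[508.  51.] [103.  38.] 85.8
```

```bash
cat >> h.py <<'E'
def plan(x,y,z,yaw,frm=None):
    """rows from current (or frm=(x,y,z,yaw)) to target, tool down"""
    if frm is None:
        s=env.state();frm=(*s['ee_pos'],s['ee_rot'][2])
    d=np.array([x,y,z])-frm[:3];w=np.radians(frm[3])
    dy=(yaw-frm[3]+180)%360-180
    t=[d[0]*np.cos(w)+d[1]*np.sin(w),d[0]*np.sin(w)-d[1]*np.cos(w),-d[2]]
    print('offset m in starting tool axes',np.round(np.array(t)/1000,4),'spin rad',round(np.radians(-dy),4),'from',np.round(frm,1))
E
python3 - <<'E'
from h import *
a=[np.load(f'{n}0.npz') for n in('scene','side')]
W=np.concatenate([x['p'].reshape(-1,3) for x in a])
for x0 in range(200,900,100):
    print(x0,[int(np.nanmax(np.r_[0,W[(W[:,0]>x0)&(W[:,0]<x0+100)&(W[:,1]>y0)&(W[:,1]<y0+100)&(W[:,2]<900)][:,2]])) for y0 in range(-500,800,100)])
plan(579,106,320,175);
plan(579,106,248,175,(579,106,320,175))
c,s_=np.cos(np.radians(5)),np.sin(np.radians(5))
E
```

```text
200 [86, 86, 32, 32, 4, 67, 64, 19, 22, 608, 598, 335, 2]
300 [85, 88, 34, 33, 33, 69, 68, 19, 19, 5, 358, 361, 358]
400 [24, 35, 35, 35, 35, 226, 226, 144, 25, 9, 361, 362, 360]
500 [21, 22, 35, 35, 62, 268, 269, 16, 23, 3, 361, 362, 362]
600 [33, 36, 34, 34, 75, 269, 269, 16, 16, 3, 361, 361, 361]
700 [34, 34, 4, 69, 70, 32, 209, 14, 27, 3, 3, 3, 3]
800 [2, 97, 98, 97, 68, 32, 31, 181, 182, 181, 6, 4, 3]
offset m in starting tool axes [-0.5224 -0.3038 -0.092 ] spin rad -0.2105 from [168.7 549.7 228.  162.9]
offset m in starting tool axes [0.    0.    0.072] spin rad 0.0 from [579 106 320 175]
```

Call:
{"method": "arm_command", "body": {
  "motion": [
    {"offset":[0,-0.05,-0.02],"spin":0},
    {"offset":[0,-0.055,-0.02],"spin":0},
    {"offset":[0,-0.055,-0.02],"spin":0},
    {"offset":[-0.02,-0.05,-0.02],"spin":0},
    {"offset":[-0.04,-0.04,-0.012],"spin":0}
  ],
  "jaw": 0.09,
  "newtons": 20
}}

```text
time_s: 1.38
ee_pos: [152.1, 291.6, 321.1]
ee_rot: [179.9, 0.0, 163.1]
force: [0.7, -0.6, -0.4]
gripper_width: 90.0
gripper_force: 0.0
```

Call:
{"method": "arm_command", "body": {
  "motion": [
    {"offset":[-0.05,-0.02,0],"spin":0},
    {"offset":[-0.055,-0.01,0],"spin":0},
    {"offset":[-0.055,-0.01,0],"spin":0},
    {"offset":[-0.055,-0.01,0],"spin":0},
    {"offset":[-0.055,0,0],"spin":0}
  ]
}}

```text
time_s: 2.0
ee_pos: [397.6, 164.6, 320.4]
ee_rot: [179.9, 0.0, 162.9]
force: [0.6, 0.1, 0.7]
gripper_width: 90.0
gripper_force: 0.0
```

Call:
{"method": "arm_command", "body": {
  "motion": [
    {"offset":[-0.055,0,0],"spin":0},
    {"offset":[-0.055,0,0],"spin":0},
    {"offset":[-0.05,0,0],"spin":0},
    {"offset":[-0.03,0,0],"spin":-0.1},
    {"offset":[0,0,0],"spin":-0.11}
  ]
}}

```text
time_s: 2.62
ee_pos: [579.7, 109.4, 318.7]
ee_rot: [-180.0, -0.1, 175.1]
force: [-0.3, 0.0, 0.6]
gripper_width: 89.9
gripper_force: 0.0
```

```bash
cat >> h.py <<'E'
def wcloud(tag=None):
    s=env.state();im,d=env.grab_frame('wrist');c=env.camera_model('wrist')
    v,u=np.mgrid[0:384,0:512];x=u-c['cx'];y=v-c['cy'];r=np.hypot(x,y)+1e-9;th=r/c['fx']
    k=np.tan(th)/r
    p=np.dstack([x*k*d,y*k*d,d]);H=c['hand_eye'];p=p@H[:3,:3].T+H[:3,3]
    p=p@R.from_euler('xyz',s['ee_rot'],degrees=True).as_matrix().T+s['ee_pos']
    p[(d==0)|(th>1.3)]=np.nan
    if tag: cv2.imwrite(f'pics/{tag}.png',im)
    return im,d,p
def trect(p,lo,hi,box,extra=None):
    x0,x1,y0,y1=box
    m=(p[...,2]>lo)&(p[...,2]<hi)&(p[...,0]>x0)&(p[...,0]<x1)&(p[...,1]>y0)&(p[...,1]<y1)
    if extra is not None: m&=extra
    q=p[m]
    if len(q)<20: return print('few',len(q))
    r=cv2.minAreaRect(q[:,:2].astype(np.float32));print(len(q),'c',np.round(r[0],1),'size',np.round(r[1],1),'ang',round(r[2],1),'z',np.round(np.median(q[:,2]),1))
E
python3 - <<'E'
from h import *
im,d,p=wcloud('w1')
trect(p,260,276,(520,640,60,150))
plan(579,106,320,175)
for q in env.pinpoint('wrist','guard_grip')[:3]:
    a=np.round(q['location']).astype(int);print(q['score'],a,p[a[1],a[0]])
E
```

```text
2040 c [582.1 107.5] size [20.  60.1] ang 84.7 z 268.2
offset m in starting tool axes [-0.0005 -0.0037 -0.0009] spin rad 0.0041 from [578.8 109.7 319.1 175.2]
0.56 [254 219] [583.16730905 107.93257427 267.55854374]
0.48 [358   4] [332.13945943 296.53420434  18.8350858 ]
```

View pics/w1.png

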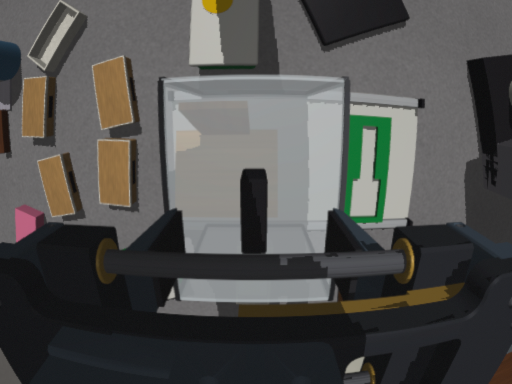

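The wrist view shows the handle at pixel (254,210), the shut hood, and the green rest cutout at (368,168) with its wide end farther from the robot. The fit of 60×20 mm at z 268 matches the given sizes, so I grip it and slide.

Call:
{"method": "arm_command", "body": {
  "motion": [
    {"offset":[-0.003,-0.002,0.035],"spin":0},
    {"offset":[0,0,0.035],"spin":0}
  ]
}}

```text
time_s: 2.98
ee_pos: [580.6, 108.2, 249.8]
ee_rot: [180.0, 0.1, 174.9]
force: [1.2, 0.8, -1.6]
gripper_width: 90.1
gripper_force: 0.0
```

Call:
{"method": "arm_command", "body": {
  "motion": [
    {"offset":[0,0,0],"spin":0},
    {"offset":[0,0,0],"spin":0},
    {"offset":[0,0,0],"spin":0},
    {"offset":[0,0,0],"spin":0},
    {"offset":[0,0,0],"spin":0}
  ],
  "jaw": 0.01,
  "newtons": 25
}}

```text
time_s: 3.6
ee_pos: [580.8, 108.1, 250.5]
ee_rot: [180.0, 0.1, 175.0]
force: [0.1, 0.0, -0.5]
gripper_width: 42.5
gripper_force: 0.0
```

Call:
{"method": "arm_command", "body": {
  "motion": [
    {"offset":[0,0.02,0],"spin":0},
    {"offset":[0,0.025,0],"spin":0},
    {"offset":[0,0.025,0],"spin":0},
    {"offset":[0,0.025,0],"spin":0},
    {"offset":[0,0.025,0],"spin":0}
  ]
}}

```text
time_s: 4.22
ee_pos: [591.1, 228.9, 250.3]
ee_rot: [-180.0, 0.0, 175.0]
force: [-0.3, -2.4, 3.1]
gripper_width: 19.9
gripper_force: 25.0
```

Call:
{"method": "arm_command", "body": {
  "motion": [
    {"offset":[0,0.025,0],"spin":0},
    {"offset":[0,0.025,0],"spin":0},
    {"offset":[0,0.025,0],"spin":0},
    {"offset":[0,0.02,0],"spin":0},
    {"offset":[0,0.012,0],"spin":0}
  ]
}}

```text
time_s: 4.85
ee_pos: [598.6, 316.4, 249.0]
ee_rot: [-177.7, -0.4, 174.7]
force: [-9.1, -50.0, 10.2]
gripper_width: 61.0
gripper_force: 25.0
```

Call:
{"method": "arm_command", "body": {
  "motion": [
    {"offset":[0,0,0],"spin":0},
    {"offset":[0,0,0],"spin":0}
  ]
}}

```text
time_s: 5.1
ee_pos: [598.5, 315.1, 249.0]
ee_rot: [-177.6, -0.4, 174.6]
force: [-8.6, -48.6, 10.4]
gripper_width: 58.2
gripper_force: 25.0
```

Call:
{"method": "arm_command", "body": {
  "motion": [
    {"offset":[0,-0.01,0],"spin":0},
    {"offset":[0,-0.01,0],"spin":0}
  ]
}}

```text
time_s: 5.35
ee_pos: [597.2, 301.5, 249.9]
ee_rot: [-178.5, -0.3, 174.7]
force: [-7.8, -29.9, 9.9]
gripper_width: 30.9
gripper_force: 15.4
```

```bash
python3 - <<'E'
from h import *
print({k:np.round(v,1) for k,v in env.state().items()})
im,d,p=wcloud('w2')
trect(p,258,276,(520,700,180,450))
im,d,p=cloud('scene');cv2.imwrite('pics/s2.png',cv2.resize(im[60:300,180:500],(800,600)))
trect(p,258,272,(540,660,180,450))
E
```

```text
{'time_s': np.float64(5.4), 'qpos': array([ 26.3,  26.9,  72.9,  -1.1,  81.1, -58.2]), 'qvel': array([-5.1, -4.1,  6.5,  2.1, -4.5, -5.6]), 'effort': array([ 16.4, -40.7, -28.3,   7.4,  -5.8,   0.2]), 'ee_pos': array([597.2, 301.5, 249.9]), 'ee_rot': array([-178.5,   -0.3,  174.7]), 'force': array([ -7.8, -29.9,   9.9]), 'torque': array([-5.1,  1.1,  0.1]), 'gripper_force': np.float64(15.4), 'gripper_width': np.float64(30.9)}
3599 c [598.  295.2] size [50.6 62.1] ang 65.7 z 268.1
131 c [602.2 290.5] size [57.1 41.2] ang 34.2 z 265.8
```

View pics/s2.png

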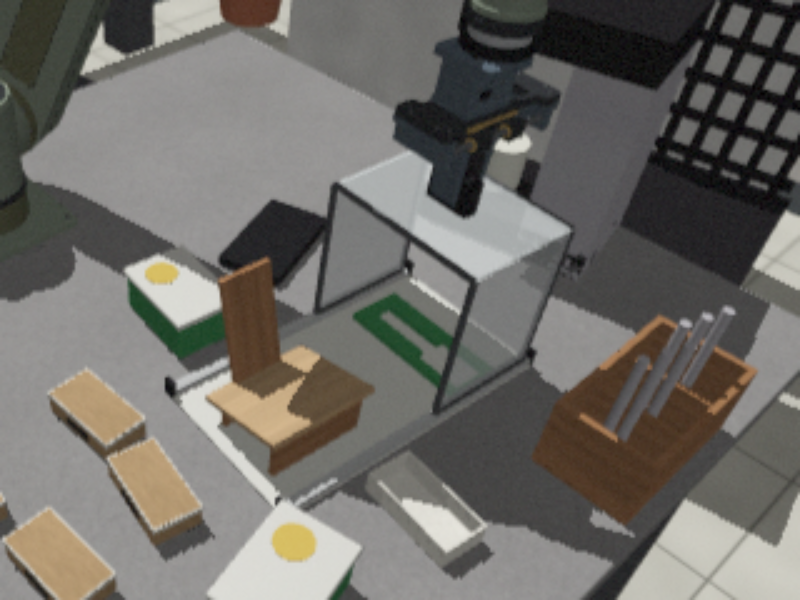

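View pics/w2.png

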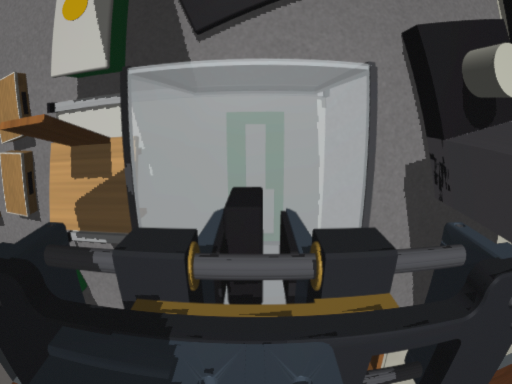

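```bash
python3 - <<'E'
from h import *
im,d,p=wcloud()
for v in (195,205,215): print([(u,*[int(t) if t==t else -1 for t in p[v,u]]) for u in range(200,310,6)])
g=cv2.cvtColor(im,cv2.COLOR_BGR2HSV)
m=np.zeros(im.shape[:2],bool);m[188:215,225:268]=1
trect(p,264,272,(500,700,200,400),m)
# hood edges: front top edge line dark z~224
for u in (127,131,366,371): print(u,p[150,u],p[100,u])
E
```

```text
[(200, 571, 261, 224), (206, 571, 265, 224), (212, 572, 269, 224), (218, 572, 273, 224), (224, 572, 277, 223), (230, 572, 281, 225), (236, 573, 285, 224), (242, 567, 291, 246), (248, 568, 294, 245), (254, 568, 298, 246), (260, 568, 301, 245), (266, 569, 304, 245), (272, 575, 308, 224), (278, 575, 311, 223), (284, 576, 315, 223), (290, 576, 319, 225), (296, 576, 323, 224), (302, 577, 327, 223), (308, 576, 331, 225)]
[(200, 578, 260, 223), (206, 578, 264, 224), (212, 578, 268, 224), (218, 578, 272, 225), (224, 579, 276, 224), (230, 579, 280, 224), (236, 568, 289, 263), (242, 568, 292, 264), (248, 568, 295, 264), (254, 568, 298, 264), (260, 568, 301, 264), (266, 568, 304, 265), (272, 581, 307, 224), (278, 582, 311, 224), (284, 582, 315, 224), (290, 583, 319, 223), (296, 583, 323, 223), (302, 583, 326, 224), (308, 584, 330, 223)]
[(200, 585, 259, 224), (206, 585, 263, 224), (212, 585, 267, 224), (218, 585, 271, 224), (224, 578, 279, 248), (230, 578, 283, 248), (236, 571, 289, 269), (242, 572, 292, 267), (248, 572, 295, 268), (254, 572, 298, 268), (260, 573, 301, 267), (266, 573, 304, 268), (272, 573, 307, 266), (278, 582, 310, 242), (284, 581, 314, 247), (290, 589, 318, 224), (296, 590, 322, 223), (302, 590, 326, 224), (308, 590, 330, 224)]
340 c [570.1 296.6] size [17.1  4.6] ang 86.4 z 267.8
127 [547.82851899 122.88678832  45.47783309] [478.44570015 116.13889685  12.41906721]
131 [536.67087658 218.22701819 225.33977011] [503.95128143 223.17674444 226.01301967]
366 [550.73569069 370.77952001 223.84860435] [518.80505575 372.26911587 224.33214368]
371 [550.86461321 374.12090201 224.23201491] [518.87783124 375.53788314 224.73061819]
```

```bash
python3 - <<'E'
from h import *
im,d,p=cloud('scene');a=cv2.resize(im[140:230,320:440],(400,300),interpolation=cv2.INTER_CUBIC)
w,dw,pw=wcloud();b=cv2.resize(w[30:270,330:512],(400,528),interpolation=cv2.INTER_CUBIC)
c=np.zeros((528,800,3),np.uint8);c[:300,:400]=a;c[:,400:]=b;cv2.imwrite('pics/z3.png',c)
for n,P in(('sc',p),('w',pw)):
  for x0 in range(460,740,20):
    r=[]
    for y0 in range(370,450,10):
        m=(P[...,0]>x0)&(P[...,0]<x0+20)&(P[...,1]>y0)&(P[...,1]<y0+10)&(P[...,2]<225);r.append(int(np.percentile(P[m][:,2],95)) if m.sum()>3 else -1)
    print(n,x0,r)
print(env.state()['force'],env.state()['ee_pos'])
E
```

```text
sc 460 [-1, -1, -1, -1, -1, -1, 2, 2]
sc 480 [72, 67, 24, -1, -1, 1, 0, 1]
sc 500 [19, 54, 25, 15, 1, 0, 1, 2]
sc 520 [4, 6, 3, 0, 1, 1, 0, 0]
sc 540 [5, 5, 4, 1, 1, 0, 1, 1]
sc 560 [5, 5, 3, 2, 0, 1, 0, 0]
sc 580 [223, 6, 2, 2, 0, -1, -1, -1]
sc 600 [224, -1, -1, -1, -1, -1, -1, -1]
sc 620 [224, -1, -1, -1, -1, -1, -1, -1]
sc 640 [224, -1, -1, -1, -1, -1, -1, -1]
sc 660 [-1, -1, -1, -1, -1, -1, -1, -1]
sc 680 [-1, -1, -1, -1, -1, -1, 0, 0]
sc 700 [203, -1, -1, 1, 2, 2, 1, 0]
sc 720 [12, 14, 2, 2, 0, 1, 0, 2]
w 460 [-1, -1, -1, -1, -1, -1, -1, -1]
w 480 [224, 224, -1, -1, -1, -1, -1, -1]
w 500 [224, 224, -1, -1, -1, -1, -1, -1]
w 520 [224, 224, -1, -1, -1, -1, -1, -1]
w 540 [224, 224, -1, -1, -1, -1, -1, -1]
w 560 [224, 224, -1, -1, -1, -1, -1, -1]
w 580 [224, -1, -1, -1, -1, -1, -1, -1]
w 600 [224, -1, -1, -1, -1, -1, -1, -1]
w 620 [-1, -1, -1, -1, -1, -1, -1, -1]
w 640 [-1, -1, -1, -1, -1, -1, -1, -1]
w 660 [-1, -1, -1, -1, -1, -1, -1, -1]
w 680 [-1, -1, -1, -1, -1, -1, -1, -1]
w 700 [-1, -1, -1, -1, -1, -1, -1, -1]
w 720 [-1, -1, -1, -1, -1, -1, -1, -1]
[ -8.60824416 -45.7407197   12.8644791 ] [596.76601243 296.49822895 249.84624594]
```

View pics/z3.png

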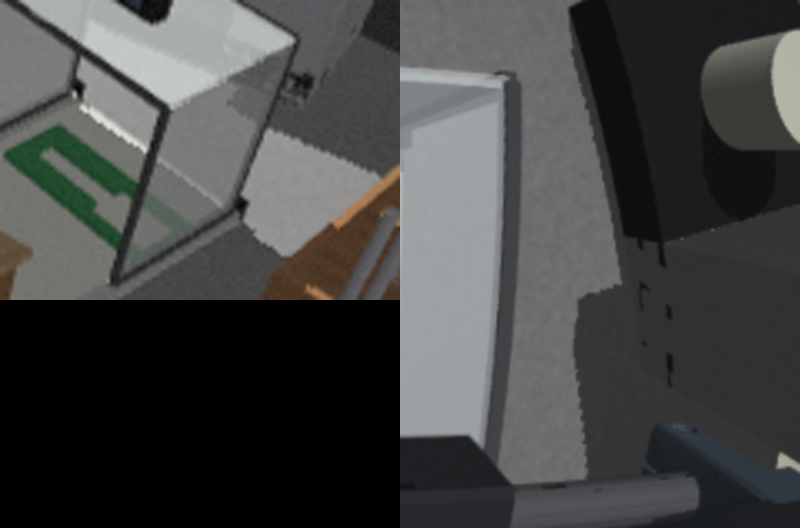

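The hood is at the track ends (z3: the black end pieces at (75,90) and (240,207) meet its corners). The handle moved about 191 mm, so the guard started about 40 mm ajar and is now fully open. I release and go look over the shelf and cartons.

Call:
{"method": "arm_command", "body": {
  "motion": [
    {"offset":[0,0.0,0],"spin":0},
    {"offset":[0,0,0],"spin":0},
    {"offset":[0,0,0],"spin":0}
  ],
  "jaw": 0.076
}}

```text
time_s: 5.98
ee_pos: [598.1, 310.0, 250.1]
ee_rot: [-179.5, -0.1, 174.8]
force: [-3.1, -7.6, 5.7]
gripper_width: 47.9
gripper_force: 4.2
```

Call:
{"method": "arm_command", "body": {
  "motion": [
    {"offset":[0,0,-0.03],"spin":0},
    {"offset":[0,0,-0.04],"spin":0},
    {"offset":[0,-0.03,0],"spin":0},
    {"offset":[0,-0.06,0],"spin":0},
    {"offset":[0,-0.06,0],"spin":0}
  ]
}}

```text
time_s: 6.6
ee_pos: [586.1, 165.2, 319.2]
ee_rot: [179.9, 0.0, 175.0]
force: [0.6, -0.8, 0.9]
gripper_width: 75.8
gripper_force: 0.0
```

Call:
{"method": "arm_command", "body": {
  "motion": [
    {"offset":[0,-0.06,0],"spin":0},
    {"offset":[0.0,-0.06,0],"spin":0},
    {"offset":[0.02,-0.05,0],"spin":0},
    {"offset":[0.03,-0.03,0],"spin":0},
    {"offset":[0,0,0],"spin":0}
  ]
}}

```text
time_s: 7.22
ee_pos: [517.7, -30.6, 320.2]
ee_rot: [179.9, 0.1, 174.8]
force: [0.6, 0.8, 0.9]
gripper_width: 75.8
gripper_force: 0.0
```

```bash
cat > look.py <<'E'
from h import *
import sys
im,d,p=wcloud(sys.argv[1])
print(np.round(env.state()['ee_pos'],1),np.round(env.state()['ee_rot'],1))
print('handle');trect(p,262,272,(540,660,200,400))
for n,x,y in(('A',441,-108.5),('B',571.5,-124),('C',583,-256.5),('D',430.5,-281.5)):
    print(n);trect(p,27,37,(x-75,x+75,y-58,y+58))
h=cv2.cvtColor(im,cv2.COLOR_BGR2HSV)
w=(h[...,0]<22)&(h[...,1]>70)&(p[...,1]>-40)&(p[...,1]<170)&(p[...,2]>25)&(p[...,2]<80)&(p[...,0]<680)
Q=p[w]
if len(Q)>500:
    c=Q.mean(0)
    for _ in range(6):
        n=np.linalg.svd(Q-c,full_matrices=False)[2][2];k=abs((Q-c)@n)<3;Q=Q[k];c=Q.mean(0)
    n*=np.sign(n[2]);r=cv2.minAreaRect(Q[:,:2].astype(np.float32))
    print('shelf',len(Q),np.round(n,3),np.round(np.degrees(np.arctan2(n[1],n[0])),1),np.round(c),'rect',np.round(r[0]),np.round(r[1]),round(r[2],1),'z at rect centre',c[2]-(n[0]*(r[0][0]-c[0])+n[1]*(r[0][1]-c[1]))/n[2])
E
python3 look.py w4
```

```text
[518.9 -29.7 320.1] [1.799e+02 1.000e-01 1.748e+02]
handle
few 0
A
2872 c [ 450.8 -109.5] size [ 68.6 131.3] ang 88.4 z 32.3
B
2191 c [ 561.2 -122.6] size [ 60.1 136.8] ang 81.1 z 32.4
C
1690 c [ 584.3 -256.8] size [112.5  62.7] ang 3.0 z 32.4
D
2167 c [ 418.  -278.9] size [ 63.6 141.4] ang 77.6 z 32.4
shelf 6373 [-0.255  0.022  0.967] 175.0 [582.  59.  55.] rect [587.  65.] [150. 124.] 85.7 z at rect centre 56.624666325817316
```

View pics/w4.png

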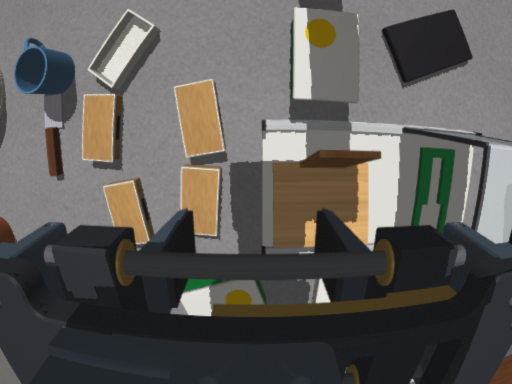

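The w4 picture shows all four cartons ((200,118), (200,200), (98,128), (130,210)), the spreader at (53,140) pointing towards the mug, and the shelf now bare at (320,200). I pick carton A first.

```bash
python3 - <<'E'
from h import *
plan(443,-108,140,183)
E
```

```text
offset m in starting tool axes [ 0.0685 -0.0848  0.1801] spin rad -0.1423 from [518.9 -29.7 320.1 174.8]
```

Call:
{"method": "arm_command", "body": {
  "motion": [
    {"offset":[0.017,-0.021,0.045],"spin":0},
    {"offset":[0.017,-0.021,0.045],"spin":0},
    {"offset":[0.017,-0.021,0.045],"spin":0},
    {"offset":[0.0175,-0.022,0.045],"spin":0},
    {"offset":[0,0,0],"spin":-0.142}
  ]
}}

```text
time_s: 7.9
ee_pos: [440.4, -107.6, 136.2]
ee_rot: [179.8, -0.4, -176.7]
force: [0.4, 0.7, 0.6]
gripper_width: 75.7
gripper_force: 0.0
```

```bash
python3 - <<'E'
from h import *
im,d,p=wcloud()
trect(p,27,37,(375,510,-150,-55))
plan(443,-108,25,183)
E
```

```text
7579 c [ 442.5 -108.7] size [110.9  61.4] ang 3.4 z 32.3
offset m in starting tool axes [-0.0003 -0.0003  0.1129] spin rad 0.0086 from [ 442.7 -107.7  137.9 -176.5]
```

Call:
{"method": "arm_command", "body": {
  "motion": [
    {"offset":[0,-0.001,0.04],"spin":0},
    {"offset":[0,0,0.04],"spin":0},
    {"offset":[0,0,0.025],"spin":0},
    {"offset":[0,0,0.008],"spin":0},
    {"offset":[0,0,0],"spin":0}
  ]
}}

```text
time_s: 8.57
ee_pos: [443.9, -109.2, 26.9]
ee_rot: [180.0, 0.0, -176.9]
force: [0.6, -0.8, 0.6]
gripper_width: 75.8
gripper_force: 0.0
```

Call:
{"method": "arm_command", "body": {
  "motion": [
    {"offset":[0,0,0],"spin":0},
    {"offset":[0,0,0],"spin":0},
    {"offset":[0,0,0],"spin":0},
    {"offset":[0,0,0],"spin":0}
  ],
  "jaw": 0.05,
  "newtons": 22
}}

```text
time_s: 9.07
ee_pos: [443.5, -109.6, 27.9]
ee_rot: [-180.0, 0.1, -176.9]
force: [1.0, 2.8, 5.7]
gripper_width: 60.2
gripper_force: 22.0
```

Call:
{"method": "arm_command", "body": {
  "motion": [
    {"offset":[0,0,-0.02],"spin":0},
    {"offset":[0,0,-0.04],"spin":0},
    {"offset":[0,0,-0.05],"spin":0},
    {"offset":[0,0,-0.045],"spin":0},
    {"offset":[0,0,0],"spin":0}
  ]
}}

```text
time_s: 9.7
ee_pos: [444.5, -110.4, 185.0]
ee_rot: [-179.8, 0.4, -176.9]
force: [0.5, 0.0, -2.7]
gripper_width: 59.6
gripper_force: 22.0
```

```bash
python3 - <<'E'
from h import *
plan(588,66,182,175)
E
```

```text
offset m in starting tool axes [-0.1529  0.1684  0.003 ] spin rad 0.1413 from [ 444.5 -110.4  185.  -176.9]
```

Call:
{"method": "arm_command", "body": {
  "motion": [
    {"offset":[-0.05,0.02,0],"spin":0},
    {"offset":[-0.05,0.03,0],"spin":0},
    {"offset":[-0.04,0.04,0],"spin":0},
    {"offset":[-0.013,0.05,0],"spin":0},
    {"offset":[0,0.028,0],"spin":0.07}
  ]
}}

```text
time_s: 10.32
ee_pos: [585.9, 68.5, 179.0]
ee_rot: [-180.0, -0.2, 179.1]
force: [-0.2, -0.4, -1.5]
gripper_width: 59.9
gripper_force: 22.0
```

Call:
{"method": "arm_command", "body": {
  "motion": [
    {"offset":[0,0,0],"spin":0.071},
    {"offset":[0,0,0.02],"spin":0},
    {"offset":[0,0,0.03],"spin":0},
    {"offset":[0,0,0.025],"spin":0},
    {"offset":[0,0,0],"spin":0}
  ]
}}

```text
time_s: 10.95
ee_pos: [583.4, 66.0, 103.2]
ee_rot: [-179.9, -0.5, 175.0]
force: [-0.2, -0.1, -1.6]
gripper_width: 59.7
gripper_force: 22.0
```

```bash
python3 - <<'E'
from h import *
plan(588,66,100,175)
print(env.state()['gripper_width'])
im,d,p=wcloud('w5')
h=cv2.cvtColor(im,cv2.COLOR_BGR2HSV)
w=(h[...,0]<22)&(h[...,1]>70)&(p[...,1]>-40)&(p[...,1]<170)&(p[...,2]>32)&(p[...,2]<85)&(p[...,0]<680)&(p[...,0]>500)
Q=p[w];y=Q@[.087,.996,0];s=Q@[.996,-.087,0]
print(np.percentile(y,[.5,99.5]),np.percentile(s,[.5,99.5]),'mid at (588,66):',588*.087+66*.996)
b=p[(h[...,0]<22)&(h[...,1]>70)&(p[...,2]>90)&(p[...,2]<190)&(p[...,0]<560)&(p[...,0]>450)&(p[...,1]>0)&(p[...,1]<140)]
if len(b)>50: print('backstop y',np.percentile(b@[.087,.996,0],[1,99]),'s,z',np.round(np.c_[b@[.996,-.087,0],b[:,2]][::max(1,len(b)//8)]))
E
```

```text
offset m in starting tool axes [-0.0046  0.0004  0.0032] spin rad 0.0004 from [583.4  66.  103.2 175. ]
59.66386060726908
[ 41.67057669 190.2452253 ] [513.51748226 638.865909  ] mid at (588,66): 116.892
backstop y [ 82.39103947 149.7405527 ] s,z [[481. 176.]
 [484. 177.]
 [488. 177.]
 [492. 164.]
 [496. 148.]
 [502. 126.]
 [525. 108.]
 [540. 108.]]
```

View pics/w5.png

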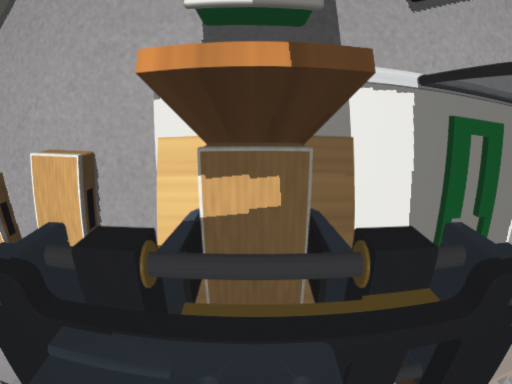

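w5: the carton at (255,220) is held centred between the shelf edges (157 and 354), in front of the backstop (255,85). Now I lower it onto the slope with a softer grip.

Call:
{"method": "arm_command", "body": {
  "motion": [
    {"offset":[-0.005,0,0.002],"spin":0},
    {"offset":[0,0,0.005],"spin":0},
    {"offset":[0,0,0.004],"spin":0},
    {"offset":[0,0,0.003],"spin":0},
    {"offset":[0,0,0.002],"spin":0}
  ],
  "newtons": 10
}}

```text
time_s: 11.62
ee_pos: [590.4, 66.1, 90.8]
ee_rot: [-180.0, -0.1, 175.0]
force: [-3.1, 0.7, 2.1]
gripper_width: 59.8
gripper_force: 10.0
```

Call:
{"method": "arm_command", "body": {
  "motion": [
    {"offset":[0,0,0.003],"spin":0},
    {"offset":[0,0,0],"spin":0}
  ]
}}

```text
time_s: 11.88
ee_pos: [591.9, 65.9, 87.7]
ee_rot: [180.0, 0.1, 175.0]
force: [-0.5, 0.4, -1.9]
gripper_width: 59.8
gripper_force: 10.0
```

Call:
{"method": "arm_command", "body": {
  "motion": [
    {"offset":[0,0,0.002],"spin":0},
    {"offset":[0.003,0,0.001],"spin":0},
    {"offset":[0.003,0,0.001],"spin":0},
    {"offset":[0.003,0,0.001],"spin":0},
    {"offset":[0,0,0],"spin":0}
  ]
}}

```text
time_s: 12.5
ee_pos: [586.3, 66.8, 85.9]
ee_rot: [179.9, 0.6, 175.0]
force: [2.6, -0.2, 9.7]
gripper_width: 59.7
gripper_force: 10.0
```

```bash
cat > top.py <<'E'
from h import *
import sys
# pose of the carton top on the shelf: argv lo hi of height over shelf plane
im,d,p=wcloud(sys.argv[1] if len(sys.argv)>1 else None)
ux=np.array([.966*.996,-.966*.087,.2588]);uy=np.array([.087,.996,0]);uz=np.cross(ux,uy)
O=np.array([524*.996+116*.087,-524*.087+116*.996,42.])
q=(p-O)@np.c_[ux,uy,uz]
h=cv2.cvtColor(im,cv2.COLOR_BGR2HSV)
for n in range(4):
    m=(abs(q[...,2]-32*(n+1))<7)&(q[...,0]>5)&(q[...,0]<150)&(abs(q[...,1])<60)&(h[...,1]>40)&(h[...,2]>40)
    Q=q[m]
    if len(Q)<200: continue
    c=Q.mean(0);N=np.linalg.svd(Q-c,full_matrices=False)[2][2];N*=np.sign(N[2])
    r=cv2.minAreaRect(Q[:,:2].astype(np.float32))
    print('level',n,len(Q),'rect',np.round(r[0],1),np.round(r[1],1),round(r[2],1),'z',round(c[2],1),'normal tilt x,y',np.round(N[:2],3),'x range',np.round(np.percentile(Q[:,0],[1,99]),1),'y range',np.round(np.percentile(Q[:,1],[1,99]),1))
s=env.state();print(np.round(s['ee_pos'],1),np.round(s['force'],1),'s',s['ee_pos']@[.996,-.087,0],'y\'',s['ee_pos']@uy-116)
E
python3 top.py
```

```text
level 0 13802 rect [53.2  0.9] [78.9 95.1] 90.0 z 31.9 normal tilt x,y [ 0.002 -0.   ] x range [ 6.6 99.6] y range [-28.9  29.6]
level 1 565 rect [71.1  1. ] [35.9 85.1] 0.2 z 65.2 normal tilt x,y [-0.144  0.003] x range [53.3 87.6] y range [-40.8  42.6]
level 2 375 rect [64.6  0.7] [33.5 67.8] 0.3 z 93.7 normal tilt x,y [0.384 0.005] x range [50.4 80.6] y range [-32.9  34.5]
level 3 3160 rect [61.6  1.2] [110.6   7.4] 89.5 z 124.8 normal tilt x,y [-0.987 -0.001] x range [62.5 64.8] y range [-17.8  54.7]
[586.3  66.8  85.9] [1.6 0.2 9. ] s 578.1555707621488 y' 1.5310970677704887
```

Call:
{"method": "arm_command", "body": {
  "motion": [
    {"offset":[0.002,0,0],"spin":0},
    {"offset":[0.002,0,0.001],"spin":0},
    {"offset":[0.002,0,0],"spin":0},
    {"offset":[0,0,0],"spin":0}
  ]
}}

```text
time_s: 13.05
ee_pos: [582.7, 67.3, 84.9]
ee_rot: [179.9, 0.9, 175.1]
force: [7.5, -1.4, 3.8]
gripper_width: 59.7
gripper_force: 10.0
```

```bash
sed -i 's/>5)&(q/>-5)\&(q/' top.py; python3 top.py
```

```text
level 0 14028 rect [48.9  1.1] [96.6 79.1] 0.2 z 32.0 normal tilt x,y [0.005 0.   ] x range [ 1.  95.9] y range [-28.1  30. ]
level 1 1389 rect [42.6  0.8] [84.6 84. ] 90.0 z 64.7 normal tilt x,y [-0.02   0.001] x range [ 0.7 82.5] y range [-39.9  41.7]
level 2 2177 rect [37.9  1.3] [76.1 69.9] 1.6 z 96.0 normal tilt x,y [ 0.044 -0.002] x range [ 0.7 74. ] y range [-33.5  34.6]
level 3 8067 rect [30.7  1.2] [ 60.6 110.6] 0.2 z 127.1 normal tilt x,y [0.066 0.003] x range [ 0.7 60.4] y range [-33.4  53.3]
[582.7  67.3  84.9] [ 7.3 -0.4  5.2] s 574.522266624893 y' 1.6798542527196076
```

Call:
{"method": "arm_command", "body": {
  "motion": [
    {"offset":[0,0,0],"spin":0},
    {"offset":[0,0,0],"spin":0},
    {"offset":[0,0,0],"spin":0},
    {"offset":[0,0,-0.02],"spin":0},
    {"offset":[0,0,-0.045],"spin":0}
  ],
  "jaw": 0.076
}}

```text
time_s: 13.72
ee_pos: [574.5, 67.1, 145.2]
ee_rot: [-179.9, -0.4, 175.0]
force: [0.0, 0.3, 0.4]
gripper_width: 75.9
gripper_force: 0.0
```

Call:
{"method": "arm_command", "body": {
  "motion": [
    {"offset":[0,-0.04,-0.02],"spin":0},
    {"offset":[0,-0.055,0],"spin":0},
    {"offset":[-0.005,-0.055,0],"spin":0},
    {"offset":[-0.005,-0.04,0],"spin":0.09},
    {"offset":[0,0,0],"spin":0}
  ]
}}

```text
time_s: 14.35
ee_pos: [569.5, -125.3, 166.5]
ee_rot: [-180.0, -0.0, 169.6]
force: [-0.4, 0.9, -0.1]
gripper_width: 76.1
gripper_force: 0.0
```

```bash
python3 top.py; python3 - <<'E'
from h import *
im,d,p=wcloud()
trect(p,27,37,(505,640,-168,-75))
plan(573,-124,27,170)
E
```

```text
level 0 4894 rect [53.4 -2.3] [ 71.  113.9] 87.7 z 31.8 normal tilt x,y [0.005 0.001] x range [  0.6 105.6] y range [-34.2  30.1]
level 1 272 rect [-1.5 -0.5] [71.   6.6] 89.8 z 64.2 normal tilt x,y [-0.999  0.034] x range [-4.4  1.7] y range [-35.8  31.8]
level 2 361 rect [ 1.1 -1.3] [69.1  6.5] 85.2 z 96.1 normal tilt x,y [ 0.999 -0.036] x range [-4.6  1.7] y range [-35.7  31.1]
level 3 316 rect [ -1.3 -17.1] [38.5  6.8] 89.4 z 128.0 normal tilt x,y [-0.993  0.106] x range [-4.9  1.9] y range [-36.1  -1.4]
[ 569.4 -123.7  166.5] [-0.2 -0.1 -0.5] s 577.8751138515012 y' -189.6429861322587
6243 c [ 573.1 -125.3] size [ 61.3 111. ] ang 80.0 z 32.3
offset m in starting tool axes [-0.0037 -0.0007  0.1395] spin rad -0.0026 from [ 569.5 -122.7  166.5  169.9]
```

Call:
{"method": "arm_command", "body": {
  "motion": [
    {"offset":[-0.004,-0.002,0.045],"spin":0},
    {"offset":[0,0,0.045],"spin":0},
    {"offset":[0,0,0.035],"spin":0},
    {"offset":[0,0,0.014],"spin":0},
    {"offset":[0,0,0],"spin":0}
  ],
  "newtons": 22
}}

```text
time_s: 15.08
ee_pos: [573.3, -124.6, 27.6]
ee_rot: [180.0, -0.1, 169.9]
force: [-0.6, 0.1, 1.1]
gripper_width: 76.1
gripper_force: 0.0
```

Call:
{"method": "arm_command", "body": {
  "motion": [
    {"offset":[0,0,0],"spin":0},
    {"offset":[0,0,0],"spin":0},
    {"offset":[0,0,0],"spin":0},
    {"offset":[0,0,0],"spin":0}
  ],
  "jaw": 0.05
}}

```text
time_s: 15.58
ee_pos: [574.5, -125.6, 29.5]
ee_rot: [180.0, 0.2, 169.9]
force: [0.8, 0.8, 6.4]
gripper_width: 59.8
gripper_force: 22.0
```

Call:
{"method": "arm_command", "body": {
  "motion": [
    {"offset":[0,0,-0.02],"spin":0},
    {"offset":[0,0,-0.04],"spin":0},
    {"offset":[0,0,-0.05],"spin":0},
    {"offset":[0,0,-0.045],"spin":0},
    {"offset":[0,0,0],"spin":0}
  ]
}}

```text
time_s: 16.2
ee_pos: [575.4, -126.3, 187.0]
ee_rot: [-180.0, 0.5, 169.9]
force: [-0.2, 0.1, -2.7]
gripper_width: 59.7
gripper_force: 22.0
```

```bash
python3 - <<'E'
from h import *
# level1 target: s=583-8.2, y'=115.5
s=575;y=115.5
plan(s*.996+y*.087,-s*.087+y*.996,185,175)
E
```

```text
offset m in starting tool axes [0.0264 0.1896 0.002 ] spin rad -0.0897 from [ 575.4 -126.3  187.   169.9]
```

Call:
{"method": "arm_command", "body": {
  "motion": [
    {"offset":[0.006,0.045,0],"spin":0},
    {"offset":[0.006,0.05,0],"spin":0},
    {"offset":[0.007,0.05,0],"spin":0},
    {"offset":[0.006,0.03,0],"spin":0},
    {"offset":[0.002,0.015,0],"spin":-0.09}
  ]
}}

```text
time_s: 16.82
ee_pos: [578.9, 67.8, 181.0]
ee_rot: [-180.0, -0.2, 175.3]
force: [0.3, -0.9, -3.2]
gripper_width: 59.9
gripper_force: 22.0
```

Call:
{"method": "arm_command", "body": {
  "motion": [
    {"offset":[0,0,0.02],"spin":0},
    {"offset":[0,0,0.02],"spin":0},
    {"offset":[0,0,0],"spin":0}
  ]
}}

```text
time_s: 17.2
ee_pos: [578.0, 66.0, 140.0]
ee_rot: [-179.9, -0.4, 175.0]
force: [-0.2, -0.6, -0.9]
gripper_width: 59.6
gripper_force: 22.0
```

```bash
python3 top.py|tail -1; python3 - <<'E'
from h import *
s=575;y=115.5
plan(s*.996+y*.087,-s*.087+y*.996,120,175)
print(env.state()['gripper_width'])
E
```

```text
[579.2  66.  141.4] [ 0.2  0.  -1.7] s 571.0891950200555 y' 0.15503426354170813
offset m in starting tool axes [-0.0037 -0.0007  0.0214] spin rad 0.0004 from [579.2  66.  141.4 175. ]
59.79298529572352
```

Call:
{"method": "arm_command", "body": {
  "motion": [
    {"offset":[-0.003,0,0.004],"spin":0},
    {"offset":[0,0,0.005],"spin":0},
    {"offset":[0,0,0.005],"spin":0},
    {"offset":[0,0,0.004],"spin":0},
    {"offset":[0,0,0.003],"spin":0}
  ],
  "newtons": 10
}}

```text
time_s: 17.88
ee_pos: [582.6, 66.0, 121.9]
ee_rot: [180.0, -0.1, 175.0]
force: [-3.0, 0.1, 2.3]
gripper_width: 60.0
gripper_force: 10.0
```

Call:
{"method": "arm_command", "body": {
  "motion": [
    {"offset":[0,0,0.001],"spin":0},
    {"offset":[0,0,0],"spin":0}
  ]
}}

```text
time_s: 18.12
ee_pos: [583.3, 66.0, 120.9]
ee_rot: [180.0, 0.0, 175.0]
force: [-1.0, -0.8, 0.3]
gripper_width: 60.1
gripper_force: 10.0
```

```bash
python3 top.py
```

```text
level 0 591 rect [3.  0.1] [70.1  5.1] 90.0 z 32.9 normal tilt x,y [ 0.886 -0.001] x range [0.5 5.4] y range [-34.1  34.3]
level 1 14255 rect [54.2 -0.3] [107.5  78.7] 0.2 z 67.3 normal tilt x,y [0.045 0.001] x range [  0.9 106.6] y range [-29.7  28.7]
level 2 1593 rect [47.7 -0.1] [94.7 83.9] 0.0 z 96.5 normal tilt x,y [-0.016 -0.001] x range [ 0.6 92.5] y range [-40.6  40.2]
level 3 2730 rect [44.9  0.6] [89.2 70.1] 0.5 z 128.1 normal tilt x,y [ 0.027 -0.003] x range [ 0.6 86. ] y range [-33.9  33.9]
[583.7  65.9 120.9] [-2.2  0.2 -0.5] s 575.6068157676036 y' 0.4479075928837375
```

Call:
{"method": "arm_command", "body": {
  "motion": [
    {"offset":[0,0,0.003],"spin":0},
    {"offset":[0.003,0,0.001],"spin":0},
    {"offset":[0.003,0,0.001],"spin":0},
    {"offset":[0.003,0,0.001],"spin":0},
    {"offset":[0,0,0],"spin":0}
  ]
}}

```text
time_s: 18.8
ee_pos: [574.8, 66.9, 115.5]
ee_rot: [180.0, 0.1, 175.0]
force: [0.8, -0.9, 5.3]
gripper_width: 60.3
gripper_force: 10.0
```

```bash
python3 top.py | grep -v 'level [23]'
```

```text
level 1 14027 rect [48.9 -0. ] [96.8 78.7] 0.1 z 64.0 normal tilt x,y [ 0.006 -0.   ] x range [ 0.9 96. ] y range [-30.   28.9]
[574.8  66.8 115.5] [ 1.  -0.3  5.4] s 566.7310726011865 y' 0.5796169785938758
```

Call:
{"method": "arm_command", "body": {
  "motion": [
    {"offset":[0.002,0,0],"spin":0},
    {"offset":[0.002,0,0.001],"spin":0},
    {"offset":[0,0,0],"spin":0}
  ]
}}

```text
time_s: 19.23
ee_pos: [574.2, 67.0, 115.4]
ee_rot: [180.0, 0.6, 175.1]
force: [8.4, -1.0, 4.5]
gripper_width: 59.9
gripper_force: 10.0
```

Call:
{"method": "arm_command", "body": {
  "motion": [
    {"offset":[0,0,0],"spin":0},
    {"offset":[0,0,0],"spin":0},
    {"offset":[0,0,0],"spin":0},
    {"offset":[0,0,-0.02],"spin":0},
    {"offset":[0,0,-0.045],"spin":0}
  ],
  "jaw": 0.076
}}

```text
time_s: 19.85
ee_pos: [568.4, 67.0, 177.2]
ee_rot: [-179.9, -0.4, 175.0]
force: [0.1, 0.0, -0.2]
gripper_width: 76.1
gripper_force: 0.0
```

Call:
{"method": "arm_command", "body": {
  "motion": [
    {"offset":[0,-0.04,0],"spin":0},
    {"offset":[-0.01,-0.055,0],"spin":0},
    {"offset":[-0.01,-0.055,0],"spin":0},
    {"offset":[-0.01,-0.055,0],"spin":0},
    {"offset":[-0.01,-0.055,0.02],"spin":0}
  ]
}}

```text
time_s: 20.48
ee_pos: [588.3, -197.3, 160.0]
ee_rot: [-180.0, 0.2, 175.0]
force: [1.0, 1.1, 0.4]
gripper_width: 76.1
gripper_force: 0.0
```

Call:
{"method": "arm_command", "body": {
  "motion": [
    {"offset":[0,-0.04,0.02],"spin":0},
    {"offset":[0,-0.022,0.01],"spin":-0.07},
    {"offset":[0,0,0],"spin":-0.07},
    {"offset":[0,0,0],"spin":0}
  ]
}}

```text
time_s: 20.98
ee_pos: [581.7, -257.3, 128.3]
ee_rot: [179.9, -0.1, -177.0]
force: [0.4, -0.1, -0.8]
gripper_width: 76.3
gripper_force: 0.0
```

```bash
python3 top.py; python3 - <<'E'
from h import *
im,d,p=wcloud()
trect(p,27,37,(515,655,-305,-205))
plan(584,-257,27,183)
E
```

```text
[ 582.  -257.   128.6] [-0.  -0.5 -0.2] s 601.9842522203344 y' -321.3412155188364
7877 c [ 583.1 -257.2] size [108.9  61.5] ang 3.6 z 32.2
offset m in starting tool axes [-0.0018 -0.0003  0.1018] spin rad 0.0001 from [ 582.1 -256.8  128.8 -177. ]
```

Well aligned; pick C.

Call:
{"method": "arm_command", "body": {
  "motion": [
    {"offset":[-0.002,0,0.04],"spin":0},
    {"offset":[0,0,0.04],"spin":0},
    {"offset":[0,0,0.016],"spin":0},
    {"offset":[0,0,0.006],"spin":0},
    {"offset":[0,0,0],"spin":0}
  ],
  "newtons": 22
}}

```text
time_s: 21.7
ee_pos: [584.9, -257.2, 27.8]
ee_rot: [-180.0, 0.1, -176.9]
force: [-0.0, -0.3, -0.0]
gripper_width: 75.7
gripper_force: 0.0
```

Call:
{"method": "arm_command", "body": {
  "motion": [
    {"offset":[0,0,0],"spin":0},
    {"offset":[0,0,0],"spin":0},
    {"offset":[0,0,0],"spin":0},
    {"offset":[0,0,0],"spin":0}
  ],
  "jaw": 0.05
}}

```text
time_s: 22.2
ee_pos: [584.9, -257.2, 28.1]
ee_rot: [-180.0, 0.1, -177.0]
force: [-0.4, 1.4, 6.4]
gripper_width: 59.8
gripper_force: 22.0
```

Call:
{"method": "arm_command", "body": {
  "motion": [
    {"offset":[0,0,-0.02],"spin":0},
    {"offset":[0,0,-0.05],"spin":0},
    {"offset":[0,0,-0.055],"spin":0},
    {"offset":[0,0,-0.055],"spin":0},
    {"offset":[0,0,-0.02],"spin":0}
  ]
}}

```text
time_s: 22.82
ee_pos: [585.2, -257.7, 230.8]
ee_rot: [-179.8, 0.3, -177.0]
force: [-0.5, 0.2, -1.5]
gripper_width: 60.0
gripper_force: 22.0
```

```bash
python3 - <<'E'
from h import *
s=567;y=115.5
plan(s*.996+y*.087,-s*.087+y*.996,215,175)
E
```

```text
offset m in starting tool axes [-0.0067  0.3235  0.0158] spin rad 0.1404 from [ 585.2 -257.7  230.8 -177. ]
```

Call:
{"method": "arm_command", "body": {
  "motion": [
    {"offset":[0,0.01,0],"spin":0.07},
    {"offset":[0,0.02,0],"spin":0.07},
    {"offset":[0.007,0.05,0],"spin":0},
    {"offset":[0.007,0.055,0],"spin":0},
    {"offset":[0.007,0.055,0],"spin":0}
  ]
}}

```text
time_s: 23.45
ee_pos: [576.3, -64.5, 226.2]
ee_rot: [180.0, -0.1, 175.0]
force: [0.3, 0.1, -1.7]
gripper_width: 59.7
gripper_force: 22.0
```

Call:
{"method": "arm_command", "body": {
  "motion": [
    {"offset":[0.007,0.055,0],"spin":0},
    {"offset":[0.007,0.05,0],"spin":0},
    {"offset":[0,0.027,0.01],"spin":0},
    {"offset":[0,0,0.02],"spin":0},
    {"offset":[0,0,0.015],"spin":0}
  ]
}}

```text
time_s: 24.08
ee_pos: [573.8, 67.1, 180.6]
ee_rot: [-180.0, -0.1, 175.1]
force: [-0.9, 0.4, -1.2]
gripper_width: 59.8
gripper_force: 22.0
```

```bash
python3 - <<'E'
from h import *
s=567;y=115.5
print(env.state()['gripper_width'])
plan(s*.996+y*.087,-s*.087+y*.996,150,175)
E
```

```text
59.790766955179755
offset m in starting tool axes [-0.0011 -0.0013  0.0306] spin rad 0.0013 from [573.8  67.1 180.6 175.1]
```

Call:
{"method": "arm_command", "body": {
  "motion": [
    {"offset":[-0.002,-0.001,0.01],"spin":0},
    {"offset":[0,0,0.005],"spin":0},
    {"offset":[0,0,0.005],"spin":0},
    {"offset":[0,0,0.005],"spin":0},
    {"offset":[0,0,0.004],"spin":0}
  ],
  "newtons": 10
}}

```text
time_s: 24.7
ee_pos: [575.9, 65.7, 153.3]
ee_rot: [180.0, -0.0, 175.0]
force: [-3.4, 0.1, 1.9]
gripper_width: 60.0
gripper_force: 10.0
```

Call:
{"method": "arm_command", "body": {
  "motion": [
    {"offset":[0,0,0.003],"spin":0},
    {"offset":[0.001,0,0.002],"spin":0},
    {"offset":[0,0,0],"spin":0}
  ]
}}

```text
time_s: 25.08
ee_pos: [575.4, 65.8, 147.8]
ee_rot: [180.0, 0.0, 175.0]
force: [-1.2, -0.4, -0.5]
gripper_width: 60.1
gripper_force: 10.0
```

```bash
python3 top.py
```

```text
level 1 597 rect [ 3. -0.] [ 5.  68.8] 0.1 z 64.8 normal tilt x,y [0.888 0.003] x range [0.5 5.4] y range [-33.5  33.7]
level 2 14416 rect [53.2 -1.2] [105.4  78.7] 0.0 z 96.2 normal tilt x,y [ 0.006 -0.   ] x range [  0.9 104.5] y range [-29.9  28.7]
level 3 1820 rect [47.3 -1.5] [93.9 83.4] 0.7 z 128.6 normal tilt x,y [-0.019  0.001] x range [ 0.7 91.9] y range [-41.7  39.1]
[575.6  65.8 147.8] [-2.3 -0.  -0.1] s 567.5732470521057 y' -0.36273534934072416
```

Flat already. Slide it down to the backstop and release, then go to D.

Call:
{"method": "arm_command", "body": {
  "motion": [
    {"offset":[0.003,0,0.001],"spin":0},
    {"offset":[0.003,0,0.001],"spin":0},
    {"offset":[0.003,0,0.001],"spin":0},
    {"offset":[0.003,0,0.001],"spin":0},
    {"offset":[0,0,0],"spin":0}
  ]
}}

```text
time_s: 25.75
ee_pos: [565.4, 66.9, 144.9]
ee_rot: [180.0, 0.3, 175.1]
force: [4.8, -0.0, 2.4]
gripper_width: 59.9
gripper_force: 10.0
```

```bash
python3 top.py; python3 - <<'E'
from h import *
plan(432,-281,140,169,(566,66,205,175))
E
```

```text
level 2 13924 rect [47.9 -0.9] [94.7 78.8] 0.5 z 96.0 normal tilt x,y [0.005 0.   ] x range [ 1.1 94. ] y range [-29.6  28.4]
level 3 1451 rect [41.9 -1. ] [83.4 82.8] 89.5 z 128.8 normal tilt x,y [-0.022 -0.003] x range [ 0.8 81.4] y range [-41.7  39.5]
[565.4  66.9 144.9] [ 5.4 -0.3  2.7] s 557.3284568264435 y' -0.21489225584608107
offset m in starting tool axes [ 0.1032 -0.3574  0.065 ] spin rad 0.1047 from [566  66 205 175]
```

Call:
{"method": "arm_command", "body": {
  "motion": [
    {"offset":[0,0,0],"spin":0},
    {"offset":[0,0,0],"spin":0},
    {"offset":[0,0,0],"spin":0},
    {"offset":[0,0,-0.02],"spin":0},
    {"offset":[0,0,-0.045],"spin":0}
  ],
  "jaw": 0.076
}}

```text
time_s: 26.42
ee_pos: [561.7, 66.7, 207.3]
ee_rot: [-179.9, -0.4, 175.0]
force: [1.1, 0.7, 0.6]
gripper_width: 75.9
gripper_force: 0.0
```

Call:
{"method": "arm_command", "body": {
  "motion": [
    {"offset":[0,-0.04,0],"spin":0},
    {"offset":[0,-0.055,0],"spin":0},
    {"offset":[0.015,-0.055,0],"spin":0},
    {"offset":[0.02,-0.055,0],"spin":0},
    {"offset":[0.02,-0.055,0],"spin":0}
  ]
}}

```text
time_s: 27.05
ee_pos: [484.9, -188.8, 208.7]
ee_rot: [180.0, -0.0, 175.0]
force: [0.3, 0.0, -0.6]
gripper_width: 75.9
gripper_force: 0.0
```

Call:
{"method": "arm_command", "body": {
  "motion": [
    {"offset":[0.025,-0.05,0.02],"spin":0},
    {"offset":[0.02,-0.045,0.025],"spin":0},
    {"offset":[0,0,0.025],"spin":0.105},
    {"offset":[0,0,0],"spin":0}
  ]
}}

```text
time_s: 27.55
ee_pos: [431.3, -277.7, 137.2]
ee_rot: [179.9, -0.3, 169.0]
force: [-0.9, -0.1, -0.1]
gripper_width: 76.1
gripper_force: 0.0
```

```bash
python3 - <<'E'
from h import *
im,d,p=wcloud('w6')
trect(p,27,37,(360,500,-335,-230))
plan(432,-281,27,168.5)
E
```

```text
7705 c [ 420.8 -280.1] size [ 61.2 134.8] ang 79.1 z 32.3
offset m in starting tool axes [-0.     -0.0031  0.1115] spin rad 0.0103 from [ 432.6 -277.9  138.5  169.1]
```

Call:
{"method": "arm_command", "body": {
  "motion": [
    {"offset":[0,-0.004,0.045],"spin":0},
    {"offset":[0,0,0.04],"spin":0},
    {"offset":[0,0,0.019],"spin":0},
    {"offset":[0,0,0.007],"spin":0},
    {"offset":[0,0,0],"spin":0}
  ],
  "newtons": 22
}}

```text
time_s: 28.22
ee_pos: [433.2, -282.1, 28.7]
ee_rot: [-180.0, 0.1, 169.1]
force: [-0.5, -0.3, 0.4]
gripper_width: 76.0
gripper_force: 0.0
```

Call:
{"method": "arm_command", "body": {
  "motion": [
    {"offset":[0,0,0],"spin":0},
    {"offset":[0,0,0],"spin":0},
    {"offset":[0,0,0],"spin":0},
    {"offset":[0,0,0],"spin":0}
  ],
  "jaw": 0.05
}}

```text
time_s: 28.72
ee_pos: [432.9, -282.3, 28.9]
ee_rot: [-180.0, 0.1, 169.0]
force: [0.3, 1.3, 6.4]
gripper_width: 59.4
gripper_force: 22.0
```

Call:
{"method": "arm_command", "body": {
  "motion": [
    {"offset":[0,0,-0.02],"spin":0},
    {"offset":[0,0,-0.055],"spin":0},
    {"offset":[0,0,-0.055],"spin":0},
    {"offset":[0,0,-0.06],"spin":0},
    {"offset":[0,0,-0.04],"spin":0}
  ]
}}

```text
time_s: 29.35
ee_pos: [432.4, -282.4, 260.7]
ee_rot: [-179.9, 0.2, 169.0]
force: [0.9, -0.3, -1.6]
gripper_width: 59.9
gripper_force: 22.0
```

```bash
python3 - <<'E'
from h import *
s=559;y=115.5
plan(s*.996+y*.087,-s*.087+y*.996,245,175)
E
```

```text
offset m in starting tool axes [-0.0655  0.368   0.0157] spin rad -0.1046 from [ 432.4 -282.4  260.7  169. ]
```

Call:
{"method": "arm_command", "body": {
  "motion": [
    {"offset":[-0.02,0.035,0],"spin":0},
    {"offset":[-0.025,0.05,0],"spin":0},
    {"offset":[-0.0205,0.055,0],"spin":0},
    {"offset":[0,0.055,0],"spin":0},
    {"offset":[0,0.055,0],"spin":0}
  ]
}}

```text
time_s: 29.98
ee_pos: [544.2, -47.6, 257.3]
ee_rot: [-180.0, -0.1, 169.0]
force: [0.8, -0.5, -2.2]
gripper_width: 60.1
gripper_force: 22.0
```

Call:
{"method": "arm_command", "body": {
  "motion": [
    {"offset":[0,0.055,0],"spin":0},
    {"offset":[0,0.045,0],"spin":0},
    {"offset":[0,0.018,0.01],"spin":-0.105},
    {"offset":[0,0,0.02],"spin":0},
    {"offset":[0,0,0.015],"spin":0}
  ]
}}

```text
time_s: 30.6
ee_pos: [566.1, 66.8, 211.6]
ee_rot: [-180.0, -0.1, 175.1]
force: [-0.4, -0.0, -1.6]
gripper_width: 59.9
gripper_force: 22.0
```

```bash
python3 - <<'E'
from h import *
s=559;y=115.5
print(env.state()['gripper_width'])
plan(s*.996+y*.087,-s*.087+y*.996,181,175)
E
```

```text
59.89303680736216
offset m in starting tool axes [-0.0008 -0.0003  0.0306] spin rad 0.001 from [566.1  66.8 211.6 175.1]
```

Call:
{"method": "arm_command", "body": {
  "motion": [
    {"offset":[-0.002,0,0.01],"spin":0},
    {"offset":[0,0,0.005],"spin":0},
    {"offset":[0,0,0.005],"spin":0},
    {"offset":[0,0,0.005],"spin":0},
    {"offset":[0,0,0.004],"spin":0}
  ],
  "newtons": 10
}}

```text
time_s: 31.22
ee_pos: [568.1, 66.4, 184.3]
ee_rot: [180.0, -0.0, 175.0]
force: [-3.5, 0.2, 2.8]
gripper_width: 60.1
gripper_force: 10.0
```

Call:
{"method": "arm_command", "body": {
  "motion": [
    {"offset":[0,0,0.003],"spin":0},
    {"offset":[0.001,0,0.001],"spin":0},
    {"offset":[0,0,0],"spin":0}
  ]
}}

```text
time_s: 31.6
ee_pos: [567.7, 66.6, 179.9]
ee_rot: [180.0, 0.0, 175.0]
force: [-1.8, -0.2, 0.8]
gripper_width: 60.0
gripper_force: 10.0
```

```bash
python3 top.py
```

```text
level 2 609 rect [3.  0.2] [ 4.9 69.5] 0.1 z 96.8 normal tilt x,y [0.901 0.007] x range [0.6 5.4] y range [-33.6  33.9]
level 3 14488 rect [53.8 -1. ] [106.4  79.1] 0.2 z 128.4 normal tilt x,y [0.01  0.001] x range [  1.  105.8] y range [-29.8  28.7]
[567.9  66.6 179.9] [-1.8 -0.4  1.6] s 559.870547675472 y' -0.2387500191320555
```

Call:
{"method": "arm_command", "body": {
  "motion": [
    {"offset":[0.003,0,0.001],"spin":0},
    {"offset":[0.003,0,0.001],"spin":0},
    {"offset":[0.003,0,0.001],"spin":0},
    {"offset":[0.003,0,0.001],"spin":0},
    {"offset":[0,0,0],"spin":0}
  ]
}}

```text
time_s: 32.28
ee_pos: [557.5, 67.7, 176.8]
ee_rot: [180.0, 0.3, 175.1]
force: [4.9, -0.2, 2.5]
gripper_width: 60.0
gripper_force: 10.0
```

Call:
{"method": "arm_command", "body": {
  "motion": [
    {"offset":[0,0,0],"spin":0},
    {"offset":[0,0,0],"spin":0},
    {"offset":[0,0,0],"spin":0},
    {"offset":[0,0,-0.02],"spin":0},
    {"offset":[0,0,-0.045],"spin":0}
  ],
  "jaw": 0.076
}}

```text
time_s: 32.9
ee_pos: [554.1, 67.5, 239.4]
ee_rot: [-179.9, -0.4, 175.0]
force: [0.6, 0.1, 0.1]
gripper_width: 76.2
gripper_force: 0.0
```

Call:
{"method": "arm_command", "body": {
  "motion": [
    {"offset":[0,0,-0.055],"spin":0},
    {"offset":[-0.005,0,-0.045],"spin":0},
    {"offset":[0,0,0],"spin":0}
  ]
}}

```text
time_s: 33.28
ee_pos: [562.2, 67.3, 344.8]
ee_rot: [179.9, 0.4, 175.0]
force: [-0.9, 0.2, -0.5]
gripper_width: 76.1
gripper_force: 0.0
```

```bash
python3 top.py w7; python3 - <<'E'
from h import *
im,d,p=wcloud()
print('handle');trect(p,262,272,(540,660,200,400))
for n in('scene','side'):
    im,d,p=cloud(n);cv2.imwrite(f'pics/{n}7.png',cv2.resize(im[100:320,180:420] if n=='scene' else im[100:280,180:380],(400,370)))
cv2.imwrite('pics/c7.png',np.hstack([cv2.imread('pics/scene7.png'),cv2.imread('pics/side7.png')]))
E
```

```text
level 3 5285 rect [55.5  0.7] [109.8  68.7] 0.5 z 127.9 normal tilt x,y [0.005 0.001] x range [  1.  109.1] y range [-31.   27.7]
[561.1  67.2 342.2] [ 0.1  0.5 -0. ] s 552.9790453081162 y' -0.2288448596921171
handle
630 c [591.3 295.1] size [21.6 47.5] ang 85.6 z 267.8
```

View pics/c7.png

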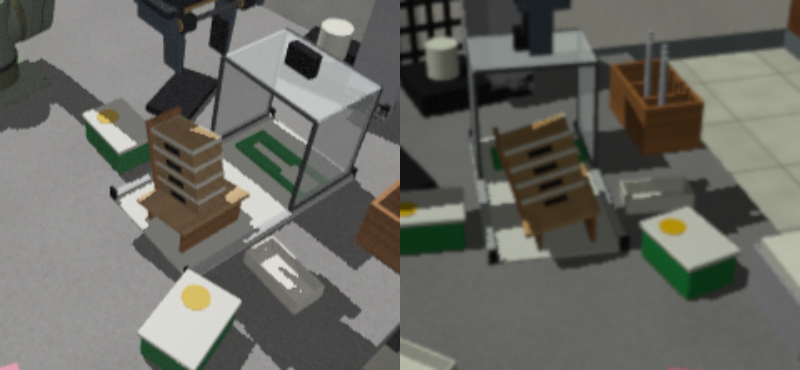

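The stack of four is square against the backstop in both views (scene crop (185,165), side crop (548,175)), and the hood's handle stands at (303,60). Now I shut the guard.

```bash
python3 - <<'E'
from h import *
plan(598,296,325,175)
E
```

```text
offset m in starting tool axes [-0.0181  0.2314  0.0142] spin rad 0.0005 from [559.9  67.1 339.2 175. ]
```

Call:
{"method": "arm_command", "body": {
  "motion": [
    {"offset":[-0.003,0.045,0.005],"spin":0},
    {"offset":[-0.003,0.055,0.005],"spin":0},
    {"offset":[-0.004,0.055,0.005],"spin":0},
    {"offset":[-0.004,0.05,0.003],"spin":0},
    {"offset":[-0.003,0.027,0],"spin":0}
  ],
  "jaw": 0.05,
  "newtons": 25
}}

```text
time_s: 34.1
ee_pos: [597.0, 299.2, 320.0]
ee_rot: [-179.9, -0.3, 175.1]
force: [0.6, -1.2, -0.5]
gripper_width: 50.3
gripper_force: 0.0
```

```bash
python3 - <<'E'
from h import *
im,d,p=wcloud()
trect(p,262,272,(540,660,260,330))
plan(598,296,250,175)
E
```

```text
2013 c [597.9 295.3] size [20.1 59.8] ang 85.2 z 268.1
offset m in starting tool axes [-0.0011 -0.0058  0.0696] spin rad 0.0043 from [597.4 301.9 319.6 175.2]
```

Call:
{"method": "arm_command", "body": {
  "motion": [
    {"offset":[0,-0.006,0],"spin":0},
    {"offset":[0,0,0.03],"spin":0},
    {"offset":[0,0,0.035],"spin":0},
    {"offset":[0,0,0.005],"spin":0}
  ]
}}

```text
time_s: 34.65
ee_pos: [595.8, 288.3, 250.3]
ee_rot: [-179.8, -0.3, 174.9]
force: [0.7, 0.2, -0.2]
gripper_width: 49.8
gripper_force: 0.0
```

Call:
{"method": "arm_command", "body": {
  "motion": [
    {"offset":[0,0,0],"spin":0},
    {"offset":[0,0,0],"spin":0},
    {"offset":[0,0,0],"spin":0},
    {"offset":[0,0,0],"spin":0},
    {"offset":[0,0,0],"spin":0}
  ],
  "jaw": 0.01
}}

```text
time_s: 35.28
ee_pos: [597.9, 291.4, 254.6]
ee_rot: [179.9, 0.2, 175.1]
force: [-0.4, 1.5, 6.3]
gripper_width: 20.0
gripper_force: 25.0
```

Call:
{"method": "arm_command", "body": {
  "motion": [
    {"offset":[0,-0.015,0],"spin":0},
    {"offset":[0,-0.025,0],"spin":0},
    {"offset":[0,-0.025,0],"spin":0},
    {"offset":[0,-0.025,0],"spin":0},
    {"offset":[0,-0.025,0],"spin":0}
  ]
}}

```text
time_s: 35.9
ee_pos: [588.2, 176.3, 254.5]
ee_rot: [179.9, 0.2, 175.1]
force: [3.1, 3.1, 5.8]
gripper_width: 20.0
gripper_force: 25.0
```

Call:
{"method": "arm_command", "body": {
  "motion": [
    {"offset":[0,-0.025,0],"spin":0},
    {"offset":[0,-0.025,0],"spin":0},
    {"offset":[0,-0.025,0],"spin":0},
    {"offset":[0,-0.017,0],"spin":0},
    {"offset":[0,-0.01,0],"spin":0}
  ]
}}

```text
time_s: 36.52
ee_pos: [579.5, 74.3, 254.5]
ee_rot: [179.9, 0.2, 175.0]
force: [2.3, 1.9, 6.0]
gripper_width: 19.9
gripper_force: 25.0
```

Call:
{"method": "arm_command", "body": {
  "motion": [
    {"offset":[0,-0.003,0],"spin":0},
    {"offset":[0,0,0],"spin":0}
  ]
}}

```text
time_s: 36.78
ee_pos: [579.3, 71.2, 254.5]
ee_rot: [-180.0, 0.2, 175.0]
force: [1.9, -2.7, 6.6]
gripper_width: 20.0
gripper_force: 25.0
```

```bash
python3 - <<'E'
from h import *
s=env.state();print(np.round(s['ee_pos'],1),s['force'],'y',s['ee_pos']@[.087,.996,0]-116)
im,d,p=wcloud()
m=np.zeros(im.shape[:2],bool);m[:215]=1
trect(p,264,272,(500,700,20,130),m)
E
```

```text
[579.3  71.2 254.5] [ 1.87639394 -2.65984383  6.63464571] y 5.284886399773484
579 c [552.8  72.5] size [19.7  7.4] ang 85.3 z 267.9
```

Call:
{"method": "arm_command", "body": {
  "motion": [
    {"offset":[0,-0.002,0],"spin":0},
    {"offset":[0,-0.002,0],"spin":0},
    {"offset":[0,-0.002,0],"spin":0},
    {"offset":[0,0,0],"spin":0}
  ]
}}

```text
time_s: 37.33
ee_pos: [578.9, 66.8, 254.6]
ee_rot: [179.8, 0.2, 175.1]
force: [2.5, 3.5, 5.7]
gripper_width: 19.9
gripper_force: 25.0
```

Call:
{"method": "arm_command", "body": {
  "motion": [
    {"offset":[0,-0.002,0],"spin":0},
    {"offset":[0,-0.002,0],"spin":0},
    {"offset":[0,0,0],"spin":0}
  ]
}}

```text
time_s: 37.7
ee_pos: [578.9, 66.7, 254.5]
ee_rot: [179.4, 0.2, 175.1]
force: [2.4, 15.2, 4.7]
gripper_width: 19.5
gripper_force: 25.1
```

The handle hit its end stop at y 66.7 (expected 66). I release, rise and travel to the spreader.

Call:
{"method": "arm_command", "body": {
  "motion": [
    {"offset":[0,0.003,0],"spin":0},
    {"offset":[0,0,0],"spin":0},
    {"offset":[0,0,0],"spin":0},
    {"offset":[0,0,-0.03],"spin":0},
    {"offset":[0,0,-0.05],"spin":0}
  ],
  "jaw": 0.05
}}

```text
time_s: 38.33
ee_pos: [576.6, 64.1, 331.8]
ee_rot: [-179.9, -0.3, 175.0]
force: [-0.1, -0.2, 0.7]
gripper_width: 50.7
gripper_force: 0.0
```

```bash
python3 - <<'E'
from h import *
im,d,p=wcloud()
trect(p,262,272,(540,640,20,130))
E
```

```text
1835 c [578.5  66.2] size [19.8 59.6] ang 84.4 z 268.2
```

Call:
{"method": "arm_command", "body": {
  "motion": [
    {"offset":[0.0,-0.05,0],"spin":0},
    {"offset":[0.01,-0.055,0],"spin":0},
    {"offset":[0.013,-0.055,0],"spin":0},
    {"offset":[0.013,-0.055,0],"spin":0},
    {"offset":[0.013,-0.055,0],"spin":0}
  ]
}}

```text
time_s: 39.0
ee_pos: [504.3, -202.0, 332.8]
ee_rot: [-180.0, -0.0, 175.0]
force: [1.0, -1.0, -0.4]
gripper_width: 49.9
gripper_force: 0.0
```

Call:
{"method": "arm_command", "body": {
  "motion": [
    {"offset":[0.013,-0.055,0],"spin":0},
    {"offset":[0.013,-0.055,0],"spin":0},
    {"offset":[0.013,-0.05,0],"spin":0},
    {"offset":[0.005,-0.034,0],"spin":0.12},
    {"offset":[0,0,0],"spin":0.18}
  ]
}}

```text
time_s: 39.62
ee_pos: [443.2, -392.2, 332.0]
ee_rot: [-180.0, -0.1, 157.3]
force: [-0.1, 1.1, -0.0]
gripper_width: 49.6
gripper_force: 0.0
```

Call:
{"method": "arm_command", "body": {
  "motion": [
    {"offset":[0,0,0],"spin":0.18},
    {"offset":[0,0,0],"spin":0.18},
    {"offset":[0,0,0],"spin":0.18},
    {"offset":[0,0,0],"spin":0.18},
    {"offset":[0,0,0],"spin":0.18}
  ]
}}

```text
time_s: 40.25
ee_pos: [444.2, -389.7, 332.5]
ee_rot: [-180.0, -0.0, 105.9]
force: [-0.9, 0.3, -0.2]
gripper_width: 50.4
gripper_force: 0.0
```

Call:
{"method": "arm_command", "body": {
  "motion": [
    {"offset":[0,0,0],"spin":0.18},
    {"offset":[0,0,0],"spin":0.18},
    {"offset":[0,0,0],"spin":0.18},
    {"offset":[0,0,0],"spin":0.18},
    {"offset":[0,0,0],"spin":0.18}
  ]
}}

```text
time_s: 40.88
ee_pos: [444.2, -389.7, 332.6]
ee_rot: [-180.0, 0.0, 54.3]
force: [0.5, -0.2, 0.2]
gripper_width: 49.9
gripper_force: 0.0
```

Call:
{"method": "arm_command", "body": {
  "motion": [
    {"offset":[0,0,0],"spin":0.18},
    {"offset":[0,0,0],"spin":0.18},
    {"offset":[0,0,0],"spin":0.18},
    {"offset":[0,0,0],"spin":0.18},
    {"offset":[0,0,0],"spin":0.18}
  ]
}}

```text
time_s: 41.5
ee_pos: [444.2, -389.7, 332.5]
ee_rot: [-180.0, 0.0, 2.8]
force: [0.0, -1.2, 0.5]
gripper_width: 49.9
gripper_force: 0.0
```

```bash
python3 - <<'E'
from h import *
im,d,p=wcloud('w8')
h=cv2.cvtColor(im,cv2.COLOR_BGR2HSV)
trect(p,14,30,(370,540,-460,-335),(h[...,0]<20)&(h[...,1]>80))
trect(p,2,12,(350,460,-440,-350),(h[...,1]<60)&(h[...,2]>140))
plan(439,-397,200,-5)
for x0 in range(260,440,10):
    m=(p[...,0]>x0)&(p[...,0]<x0+10)&(abs(p[...,1]+400)<70);print(x0,int(np.nanmax(np.r_[0,p[m][:,2]])),end=' ')
E
```

```text
656 c [ 458.5 -400.8] size [19.6 87.9] ang 84.6 z 22.3
260 c [ 419.4 -415.7] size [113.5  75.1] ang 51.2 z 6.3
offset m in starting tool axes [-0.0056  0.007   0.1326] spin rad 0.1318 from [ 444.2 -389.8  332.6    2.6]
260 0 270 24 280 45 290 64 300 78 310 86 320 86 330 87 340 87 350 87 360 8 370 9 380 8 390 8 400 8 410 416 420 422 430 441
```

View pics/w8.png

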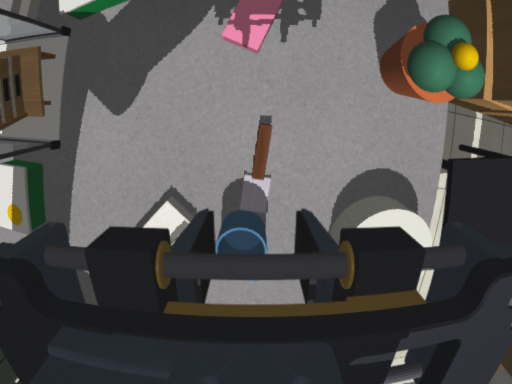

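The spreader handle is at pixel (262,150), with its blade towards the mug (243,235); the jaw line is about to be over it. I approach and recheck close by.

Call:
{"method": "arm_command", "body": {
  "motion": [
    {"offset":[-0.006,0.009,0.04],"spin":0},
    {"offset":[0,0,0.05],"spin":0.14},
    {"offset":[0,0,0.055],"spin":0},
    {"offset":[0,0,0.045],"spin":0},
    {"offset":[0,0,0],"spin":0}
  ]
}}

```text
time_s: 42.18
ee_pos: [437.0, -397.2, 139.4]
ee_rot: [-179.7, 0.4, -4.8]
force: [-0.1, 0.0, 1.1]
gripper_width: 49.9
gripper_force: 0.0
```

```bash
python3 - <<'E'
from h import *
im,d,p=wcloud()
h=cv2.cvtColor(im,cv2.COLOR_BGR2HSV)
trect(p,16,30,(370,540,-460,-335),(h[...,0]<20)&(h[...,1]>80))
plan(438.6,-398.9,26.5,-5.4)
E
```

```text
1846 c [ 458.1 -400.6] size [19.3 88.2] ang 84.4 z 22.2
offset m in starting tool axes [-1.000e-04  3.000e-04  1.158e-01] spin rad 0.0102 from [ 438.7 -398.7  142.3   -4.8]
```

Call:
{"method": "arm_command", "body": {
  "motion": [
    {"offset":[0,0,0.045],"spin":0.01},
    {"offset":[0,0,0.04],"spin":0},
    {"offset":[0,0,0.022],"spin":0},
    {"offset":[0,0,0.008],"spin":0},
    {"offset":[0,0,0],"spin":0}
  ],
  "newtons": 20
}}

```text
time_s: 42.85
ee_pos: [440.2, -399.8, 29.5]
ee_rot: [179.9, -0.1, -5.4]
force: [0.4, -0.0, -0.8]
gripper_width: 50.0
gripper_force: 0.0
```

Call:
{"method": "arm_command", "body": {
  "motion": [
    {"offset":[0,0,0],"spin":0},
    {"offset":[0,0,0],"spin":0},
    {"offset":[0,0,0],"spin":0},
    {"offset":[0,0,0],"spin":0}
  ],
  "jaw": 0.01
}}

```text
time_s: 43.35
ee_pos: [439.4, -398.9, 28.4]
ee_rot: [180.0, -0.0, -5.5]
force: [-0.3, 0.9, 2.6]
gripper_width: 19.6
gripper_force: 20.0
```

Call:
{"method": "arm_command", "body": {
  "motion": [
    {"offset":[0,0,-0.02],"spin":0},
    {"offset":[0.01,0,-0.05],"spin":0},
    {"offset":[0.02,0,-0.05],"spin":0},
    {"offset":[0.02,0,-0.055],"spin":0},
    {"offset":[0.02,0,-0.05],"spin":0}
  ]
}}

```text
time_s: 43.98
ee_pos: [509.3, -405.4, 254.8]
ee_rot: [180.0, -0.0, -5.5]
force: [0.9, -0.8, -0.7]
gripper_width: 19.7
gripper_force: 20.0
```

```bash
python3 - <<'E'
from h import *
s=env.state();print(s['gripper_width'],s['gripper_force'],s['qpos'])
im,d,p=wcloud('w9')
P0=s['ee_pos'];h=cv2.cvtColor(im,cv2.COLOR_BGR2HSV)
Q=p[(h[...,0]<20)&(h[...,1]>80)&(abs(p[...,0]-P0[0])<100)&(abs(p[...,1]-P0[1])<60)&(p[...,2]>P0[2]-40)&(p[...,2]<P0[2]+15)]
if len(Q)>50:
    c=Q.mean(0);N=np.linalg.svd(Q-c,full_matrices=False)[2];print(len(Q),c-P0,N)
E
```

```text
19.736111852605365 19.996491372585297 [-3.95286301e+01  2.45225415e+01  7.61868761e+01 -1.73631419e-03
  7.92611620e+01  5.59243873e+01]
4033 [28.47930499 -3.3744987  -6.1725801 ] [[-9.95189112e-01  9.79679294e-02 -9.56985333e-04]
 [ 9.79686590e-02  9.95189220e-01 -7.47720975e-04]
 [-8.79128811e-04  8.37878343e-04  9.99999263e-01]]
```

Call:
{"method": "arm_command", "body": {
  "motion": [
    {"offset":[0,0,-0.02],"spin":-0.18},
    {"offset":[0,0,-0.02],"spin":-0.18},
    {"offset":[0,0,-0.02],"spin":-0.18},
    {"offset":[0,0,-0.02],"spin":-0.18},
    {"offset":[0,0,0],"spin":-0.18}
  ]
}}

```text
time_s: 44.65
ee_pos: [509.2, -405.8, 334.3]
ee_rot: [179.8, -0.0, 46.5]
force: [-0.1, -0.8, -0.7]
gripper_width: 19.4
gripper_force: 20.0
```

Call:
{"method": "arm_command", "body": {
  "motion": [
    {"offset":[0,0,0],"spin":-0.18},
    {"offset":[0,0,0],"spin":-0.18},
    {"offset":[0,0,0],"spin":-0.18},
    {"offset":[0,0,0],"spin":-0.18},
    {"offset":[0,0,0],"spin":-0.18}
  ]
}}

```text
time_s: 45.28
ee_pos: [508.7, -405.4, 332.1]
ee_rot: [-179.9, -0.1, 98.0]
force: [0.5, 0.8, -0.5]
gripper_width: 20.0
gripper_force: 20.0
```

Call:
{"method": "arm_command", "body": {
  "motion": [
    {"offset":[0,0,0],"spin":-0.18},
    {"offset":[0,0,0],"spin":-0.18},
    {"offset":[0,0,0],"spin":-0.18},
    {"offset":[0,0,0],"spin":-0.18},
    {"offset":[0,0,0],"spin":-0.18}
  ]
}}

```text
time_s: 45.9
ee_pos: [508.7, -405.4, 332.1]
ee_rot: [180.0, -0.1, 149.6]
force: [0.6, -0.6, -0.4]
gripper_width: 19.9
gripper_force: 20.0
```

Call:
{"method": "arm_command", "body": {
  "motion": [
    {"offset":[0,0,0],"spin":-0.18},
    {"offset":[0,0,0],"spin":-0.18},
    {"offset":[0,0,0],"spin":-0.09},
    {"offset":[0,0,0],"spin":0}
  ]
}}

```text
time_s: 46.4
ee_pos: [508.7, -405.4, 332.2]
ee_rot: [180.0, -0.1, 175.0]
force: [-0.8, 0.2, -1.4]
gripper_width: 19.7
gripper_force: 20.0
```

```bash
python3 - <<'E'
from h import *
s=env.state();print(s['gripper_width'],s['qpos'])
plan(580,262,335,175)
plan(580,262,335,175,(*s['ee_pos'],175))
E
```

```text
19.733504737255664 [-3.95650487e+01  2.32986661e+01  6.73567374e+01  3.34241613e-03
  8.94091284e+01 -1.24530022e+02]
offset m in starting tool axes [-0.0124  0.6711 -0.0028] spin rad -0.0006 from [ 508.7 -405.4  332.2  175. ]
offset m in starting tool axes [-0.0128  0.6711 -0.0028] spin rad 0.0 from [ 508.7 -405.4  332.2  175. ]
```

Call:
{"method": "arm_command", "body": {
  "motion": [
    {"offset":[0,0.035,0],"spin":0},
    {"offset":[-0.002,0.053,0],"spin":0},
    {"offset":[-0.002,0.053,0],"spin":0},
    {"offset":[-0.002,0.053,0],"spin":0},
    {"offset":[-0.002,0.053,0],"spin":0}
  ]
}}

```text
time_s: 47.02
ee_pos: [538.1, -158.4, 332.7]
ee_rot: [180.0, 0.0, 174.9]
force: [0.3, -1.0, -2.0]
gripper_width: 19.5
gripper_force: 20.0
```

Call:
{"method": "arm_command", "body": {
  "motion": [
    {"offset":[0,0.053,0],"spin":0},
    {"offset":[-0.002,0.053,0],"spin":0},
    {"offset":[-0.002,0.053,0],"spin":0},
    {"offset":[0,0.053,0],"spin":0},
    {"offset":[0,0.053,0],"spin":0}
  ]
}}

```text
time_s: 47.65
ee_pos: [565.1, 105.2, 332.7]
ee_rot: [-180.0, 0.0, 174.9]
force: [0.4, 0.0, -0.9]
gripper_width: 19.6
gripper_force: 20.0
```

Call:
{"method": "arm_command", "body": {
  "motion": [
    {"offset":[0,0.053,0],"spin":0},
    {"offset":[0,0.053,0],"spin":0},
    {"offset":[0,0.04,0],"spin":0},
    {"offset":[0,0.013,0],"spin":0},
    {"offset":[0,0,0],"spin":0}
  ]
}}

```text
time_s: 48.28
ee_pos: [578.9, 262.0, 332.4]
ee_rot: [-179.9, -0.0, 175.0]
force: [-0.1, -0.3, -1.5]
gripper_width: 19.9
gripper_force: 20.0
```

```bash
python3 - <<'E'
from h import *
s=env.state();print(s['gripper_width'],s['ee_pos'],s['ee_rot'])
im,d,p=wcloud('w10')
h=cv2.cvtColor(im,cv2.COLOR_BGR2HSV)
g=(h[...,0]>45)&(h[...,0]<85)&(h[...,1]>120)&(p[...,2]<30)&(p[...,1]>200)
trect(p,5,25,(450,760,210,380),g)
for q in env.pinpoint('wrist','rest')[:3]:
    a=np.round(q['location']).astype(int);print(q['score'],a,p[a[1],a[0]])
np.savez('w10.npz',im=im,p=p)
E
```

```text
19.936019731990335 [578.89776397 262.00109839 332.44073049] [-1.79941023e+02 -3.73194105e-02  1.75036123e+02]
1451 c [609.8 295.2] size [ 72.2 180.3] ang 86.4 z 14.3
0.71 [272 158] [530.97938577 275.25196793 325.36118485]
```

View pics/w10.png

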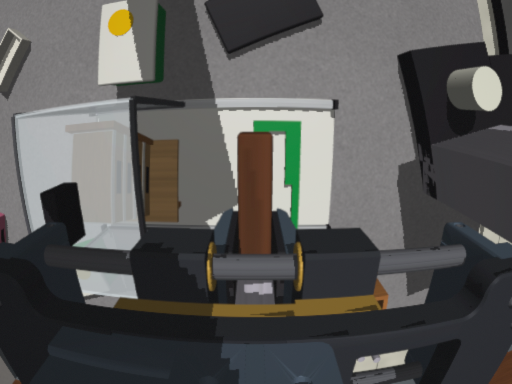

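In w10 the held spreader (255,190) hides the rest (280,170). I shift aside to measure the cutout.

Call:
{"method": "arm_command", "body": {
  "motion": [
    {"offset":[0,-0.05,0],"spin":0},
    {"offset":[-0.03,-0.05,0],"spin":0},
    {"offset":[-0.05,0,0],"spin":0},
    {"offset":[0,0,0],"spin":0}
  ]
}}

```text
time_s: 48.88
ee_pos: [652.2, 152.2, 331.3]
ee_rot: [-179.9, -0.1, 174.7]
force: [0.3, -0.2, -0.7]
gripper_width: 19.8
gripper_force: 20.0
```

```bash
cat > rest.py <<'E'
from h import *
im,d,p=wcloud('w11');print(np.round(env.state()['ee_pos'],1),env.state()['gripper_width'])
h=cv2.cvtColor(im,cv2.COLOR_BGR2HSV)
a=np.radians(-5.0);ux=np.array([np.cos(a),np.sin(a),0]);uy=np.array([-np.sin(a),np.cos(a),0])
S=p@ux;Y=p@uy
g=(h[...,0]>45)&(h[...,0]<85)&(h[...,1]>100)&(p[...,2]>9)&(p[...,2]<20)&(p[...,1]>230)&(p[...,1]<380)
print('green s',np.percentile(S[g],[.5,99.5]),'y',np.percentile(Y[g],[.5,99.5]))
G=np.zeros((160,260),np.uint8);s0,y0=460,300
iu=np.round(S[g]-s0).astype(int);iv=np.round(Y[g]-y0).astype(int);ok=(iu>=0)&(iu<260)&(iv>=0)&(iv<160);G[iv[ok],iu[ok]]=255
for k in range(0,160,4): print(y0+k,''.join('#' if G[k:k+4,j:j+4].any() else '.' for j in range(0,260,4)))
E
python3 rest.py
```

```text
[650.7 153.2 332. ] 19.920275514832703
green s [492.62927013 672.72903427] y [308.14106921 382.95423417]
300 .................................................................
304 .................................................................
308 ........##############################################...........
312 ........##############################################...........
316 ........##############################################...........
320 ........###########################.......#.##....####...........
324 ........##########################.................###...........
328 ........##########################.................###...........
332 ........#####................####..................###...........
336 ........####.......................................###...........
340 ........####.......................................###...........
344 ........####.......................................###...........
348 ........#####......................................###...........
352 ........#####......................................###...........
356 ........###
[... 1104 characters left out ...]

420 .................................................................
424 .................................................................
428 .................................................................
432 .................................................................
436 .................................................................
440 .................................................................
444 .................................................................
448 .................................................................
452 .................................................................
456 .................................................................
```

```bash
cat >> rest.py <<'E'
print('=====')
m=g&(abs(Y-345.6)<6);s=S[m];print('hole s',np.percentile(s[s<560],98),np.percentile(s[s>620],2), s[s<560].max(), s[s>620].min())
for a0,b0 in((530,575),(610,650)):
    m=g&(S>a0)&(S<b0);y=Y[m];print('slot y',a0,np.percentile(y[y<345],98),np.percentile(y[y>346],2))
m=g&(Y>325)&(Y<330);s=S[m];m2=g&(Y>361)&(Y<366);print('step s',np.percentile(s[s<610],98),np.percentile(S[m2][S[m2]<610],98))
# yaw of green outer edge
e=[(x,np.percentile(Y[g&(abs(S-x)<4)],1),np.percentile(Y[g&(abs(S-x)<4)],99)) for x in range(500,670,10)]
e=np.array(e);print('edge yaw rel',np.degrees(np.polyfit(e[:,0],e[:,1],1)[0]),np.degrees(np.polyfit(e[:,0],e[:,2],1)[0]))
E
python3 rest.py | sed -n '/=====/,$p'
```

```text
=====
hole s 507.5245861683558 664.6298362818212 507.8727035852663 664.2944162540625
slot y 530 331.55213602290695 359.4320538810206
slot y 610 319.7438715163728 371.6257155934564
step s 592.4199311000551 592.8715438506932
edge yaw rel 0.15792821206897292 0.08442847704202648
```

```bash
cat > held.py <<'E'
from h import *
s=env.state();im,d,p=wcloud()
q=(p-s['ee_pos'])@R.from_euler('xyz',s['ee_rot'],degrees=True).as_matrix()
h=cv2.cvtColor(im,cv2.COLOR_BGR2HSV)
m=(h[...,0]<20)&(h[...,1]>80)&(abs(q[...,0]-40)<70)&(abs(q[...,1])<40)&(abs(q[...,2]-6)<6)
Q=q[m];print('butt tool x',np.percentile(Q[:,0],[1,99.5]),'y',np.percentile(Q[:,1],[1,99]),'z',np.median(Q[:,2]))
b=Q[Q[:,0]>50];f=Q[Q[:,0]<35];print('ymid far/near',np.percentile(b[:,1],[2,98]).mean(),np.percentile(f[:,1],[2,98]).mean() if len(f) else None, 'z far/near',np.median(b[:,2]),np.median(f[:,2]) if len(f) else None)
plan(603.2,294,332,175)
E
python3 held.py
```

```text
butt tool x [-8.71460959 62.78272528] y [-10.14208753   8.98318734] z 6.186621927506787
ymid far/near -0.6555705712836852 -0.6245948538830861 z far/near 6.236167611632222 6.1882251889456885
offset m in starting tool axes [0.0583 0.1349 0.0012] spin rad -0.0008 from [649.4 154.5 333.2 175. ]
```

Call:
{"method": "arm_command", "body": {
  "motion": [
    {"offset":[0.02,0.04,0],"spin":0},
    {"offset":[0.02,0.045,0],"spin":0},
    {"offset":[0.0183,0.035,0],"spin":0},
    {"offset":[0,0.0155,0],"spin":0},
    {"offset":[0,0,0.05],"spin":0}
  ]
}}

```text
time_s: 49.65
ee_pos: [605.4, 297.5, 287.5]
ee_rot: [179.7, 0.6, 175.1]
force: [0.7, 0.1, -1.3]
gripper_width: 20.1
gripper_force: 20.0
```

Call:
{"method": "arm_command", "body": {
  "motion": [
    {"offset":[0,0,0.055],"spin":0},
    {"offset":[0,0,0.055],"spin":0},
    {"offset":[0,0,0.055],"spin":0},
    {"offset":[0,0,0.035],"spin":0},
    {"offset":[0,0,0],"spin":0}
  ]
}}

```text
time_s: 50.28
ee_pos: [602.0, 294.0, 80.4]
ee_rot: [-179.8, -0.3, 175.0]
force: [0.8, 0.4, -0.4]
gripper_width: 19.7
gripper_force: 20.0
```

Call:
{"method": "arm_command", "body": {
  "motion": [
    {"offset":[0,0,0],"spin":0},
    {"offset":[0,0,0],"spin":0}
  ]
}}

```text
time_s: 50.52
ee_pos: [605.1, 296.0, 85.6]
ee_rot: [179.9, 0.2, 175.0]
force: [-0.2, -0.1, -1.3]
gripper_width: 19.6
gripper_force: 20.0
```

```bash
sed -i 's/^plan.*$/plan(603.2,294.5,50,175)/' held.py; python3 held.py; python3 - <<'E'
from h import *
print([np.round(env.state()['ee_pos'],1) for _ in range(1)])
E
```

```text
butt tool x [-8.6764439  62.78100993] y [-10.2274954   8.9117577] z 6.205617476639298
ymid far/near -0.6939846900961353 -0.7071175355258399 z far/near 6.28905150345474 6.1902164841583325
offset m in starting tool axes [ 0.0016 -0.0015  0.0353] spin rad 0.0004 from [604.9 295.9  85.3 175. ]
[array([604.9, 295.9,  85.3])]
```

Call:
{"method": "arm_command", "body": {
  "motion": [
    {"offset":[0.0017,-0.0014,0.02],"spin":0},
    {"offset":[0,0,0.013],"spin":0},
    {"offset":[0,0,0],"spin":0},
    {"offset":[0,0,0],"spin":0}
  ]
}}

```text
time_s: 51.08
ee_pos: [602.4, 294.5, 50.6]
ee_rot: [180.0, 0.1, 175.0]
force: [0.1, -0.2, -0.6]
gripper_width: 19.6
gripper_force: 20.0
```

```bash
python3 held.py; python3 - <<'E'
from h import *
im,d,p=wcloud('w12')
h=cv2.cvtColor(im,cv2.COLOR_BGR2HSV)
a=np.radians(-5.0);S=p@[np.cos(a),np.sin(a),0];Y=p@[-np.sin(a),np.cos(a),0]
g=(h[...,0]>45)&(h[...,0]<85)&(h[...,1]>100)&(p[...,2]>9)&(p[...,2]<20)&(p[...,1]>230)&(p[...,1]<380)
m=g&(S<575)&(S>515);y=Y[m];print('slot y',np.percentile(y[y<345],[1,98]),np.percentile(y[y>346],[2,99]))
m=g&(abs(Y-345.6)<6);s=S[m];print('hole s',np.percentile(s[s<560],98) if len(s) else 0,'green s0',np.percentile(S[g],.5))
b=(h[...,0]<20)&(h[...,1]>80)&(p[...,2]>35)&(p[...,2]<52)&(S<600)&(S>490)&(abs(Y-345)<30)
print('butt s',np.percentile(S[b],.5),'y',np.percentile(Y[b],[1,99]))
E
```

```text
butt tool x [-8.63642062 62.80418039] y [-10.38105196   8.8405396 ] z 6.215257388262881
ymid far/near -0.7342043563777017 -0.7519979379705717 z far/near 6.270269730994955 6.225009405605789
offset m in starting tool axes [-0.0007  0.      0.0007] spin rad 0.0005 from [602.5 294.5  50.7 175. ]
slot y [308.74069712 332.46301818] [360.01993669 383.68396375]
hole s 507.1921055726947 green s0 491.587310057241
butt s 511.6005754179243 y [335.50526058 354.8424651 ]
```

Call:
{"method": "arm_command", "body": {
  "motion": [
    {"offset":[0,0.001,0.005],"spin":0},
    {"offset":[0,0,0.005],"spin":0},
    {"offset":[0,0,0.005],"spin":0},
    {"offset":[0,0,0.002],"spin":0},
    {"offset":[0,0,0],"spin":0}
  ]
}}

```text
time_s: 51.8
ee_pos: [602.0, 295.2, 32.8]
ee_rot: [180.0, -0.0, 175.0]
force: [-0.0, 0.3, -0.9]
gripper_width: 19.8
gripper_force: 20.0
```

Call:
{"method": "arm_command", "body": {
  "motion": [
    {"offset":[0,0,0],"spin":0},
    {"offset":[0,0,0],"spin":0},
    {"offset":[0,0,0],"spin":0},
    {"offset":[0,0,0],"spin":0}
  ],
  "jaw": 0.05
}}

```text
time_s: 52.3
ee_pos: [602.0, 295.3, 33.1]
ee_rot: [180.0, 0.0, 175.0]
force: [0.1, -0.5, 0.9]
gripper_width: 49.8
gripper_force: 0.0
```

Call:
{"method": "arm_command", "body": {
  "motion": [
    {"offset":[0,0,-0.02],"spin":0},
    {"offset":[0,0,-0.05],"spin":0},
    {"offset":[0,0,-0.055],"spin":0},
    {"offset":[0,0,-0.055],"spin":0},
    {"offset":[0,0,-0.05],"spin":0}
  ]
}}

```text
time_s: 52.92
ee_pos: [602.0, 295.2, 265.3]
ee_rot: [180.0, 0.1, 175.0]
force: [0.2, 0.4, -0.7]
gripper_width: 50.4
gripper_force: 0.0
```

Call:
{"method": "arm_command", "body": {
  "motion": [
    {"offset":[0,-0.04,-0.04],"spin":0},
    {"offset":[-0.03,-0.05,0],"spin":0},
    {"offset":[-0.02,-0.05,0],"spin":0},
    {"offset":[0,0,0],"spin":0}
  ]
}}

```text
time_s: 53.42
ee_pos: [640.5, 147.8, 302.9]
ee_rot: [-179.9, 0.0, 174.7]
force: [-0.8, -0.6, -0.2]
gripper_width: 50.1
gripper_force: 0.0
```

```bash
python3 - <<'E'
from h import *
im,d,p=wcloud('w13')
h=cv2.cvtColor(im,cv2.COLOR_BGR2HSV)
a=np.radians(-5.0);S=p@[np.cos(a),np.sin(a),0];Y=p@[-np.sin(a),np.cos(a),0]
b=(h[...,0]<20)&(h[...,1]>80)&(p[...,2]>18)&(p[...,2]<35)&(S<640)&(S>480)&(abs(Y-345)<40)
print('handle s',np.percentile(S[b],[.5,99.5]),'y',np.percentile(Y[b],[1,99]),'z',np.percentile(p[b][:,2],[5,50,95]))
Q=p[b];c=Q.mean(0);t=b&(p[...,2]>22);r=cv2.minAreaRect(np.c_[S[t],Y[t]].astype(np.float32));print(r)
bl=(h[...,1]<70)&(S>605)&(S<655)&(abs(Y-345.6)<18)&(p[...,2]<30);print('blade z',np.percentile(p[bl][:,2],[5,50,95]) if bl.sum() else 0)
print('guard');trect(p,262,272,(530,640,20,130))
f,_,q=cloud('scene');cv2.imwrite('pics/f.png',np.hstack([cv2.resize(im,(400,300)),cv2.resize(f[90:300,200:480],(400,300))]))
E
python3 - <<'E'
import sys;sys.path.insert(0,'.')
E
```

```text
handle s [511.84975033 599.39929178] y [335.08752517 354.180338  ] z [21.99277351 25.96981857 27.49211879]
((555.5333862304688, 344.7884216308594), (88.29668426513672, 19.92511749267578), 0.24434491991996765)
blade z [ 8.80386325 10.20213797 11.65332845]
guard
2371 c [578.7  66.4] size [20.8 60. ] ang 85.3 z 268.1
```

View pics/f.png

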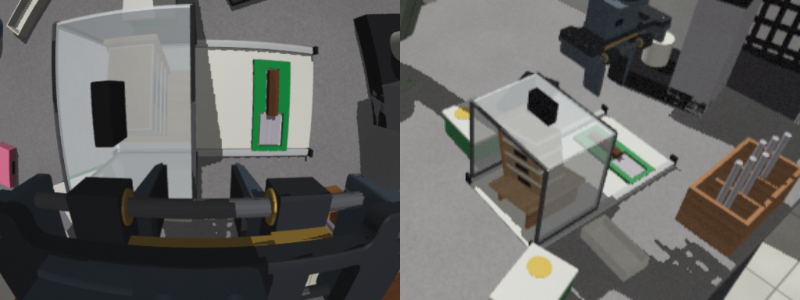

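The spreader lies flat in its cutout (left view (272,105); handle top z 26 and blade top z 10, as required). The guard is shut over the intact stack (right view (525,165)).

```bash
python3 -c "
from workcell import env
print(env.job_done())"
```

```text
the job is handed in; nothing more can be done
None
```

The job is handed in, with no verdict shown: all four cartons are stacked lid up against the backstop, the guard is shut to its end stop, and the spreader lies flat in its rest within about 1 mm by the wrist camera.

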